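Find the open gap on the cheese press with the spacer blade and clamp that side

ROBOT

A 7-joint arm with a two-finger parallel gripper is mounted at the origin on the work surface. World frame = base frame: x ahead of the robot, y to its left, z up, the work surface at z = 0. Lengths are in mm, angles in rad, forces in N, time in s.
With the tool pointing down it reaches from about 425 to 800 mm from the base axis. Payload 8.3 kg.
Tool frame: the origin (TCP) lies at the very end of the fingers, on their centre line; the grasp point (between the pads) lies 19 mm behind it; z points along the fingers, y is the direction in which the jaws open and shut (so a half turn about z gives the same grasp; the last joint's range is limited). The gripper opens to 85 mm and grips with 20 to 120 N. Pads are 22 mm wide; open, the fingers measure 114 mm over their backs; the gripper's body (76 mm by 85 mm) begins 54 mm behind the grasp point. The pads swing forward as they close: fully open they stand 13 mm farther back than shut.
Start: joints at [1.053, 0.383, 0.016, 1.37, -0.006, 1.388, -0.046], TCP at [274.584, -561.433, 231.279] pointing down, gripper open.
Joint ranges: [-2.95, 2.95], [-0.25, 2.06], [-1.52, 1.56], [0.18, 2.33], [-1.44, 4.58], [0.02, 2.06], [-3.01, 3.01]. Speed limits (rad/s): [2.39, 2.39, 3.01, 3.01, 3.14, 3.14, 3.14].

INTERFACE

Orientations are given as a unit quaternion [w, x, y, z].
In Python, from station import status, optics, env gives the robot as it stands. The module is installed in compiled form; this text tells all that it offers.
- The arm moves only by the tool step_arm, never from a script. Its argument "deltas" is a list that holds one entry, the list of rows, each a list of 7 numbers: the shift along the tool's x, y, z each as a share of 0.12 m, from -1 to 1, then the turn, a rotation vector about the tool's x, y, z each as a share of 90 degrees, from -1 to 1, then the finger opening in mm, from 0 to 85.4. A call has exactly 10 rows; each row shifts and turns the commanded pose from where the row before left it, along the tool's axes as they then stand; what a row does not reach is not made up. A row lasts 1/8 s, in which the tool goes at most 62.5 mm and 10.7 degrees, less where a joint would pass 70% of its speed; a pose out of reach is approached as far as the arm can. A call with a number of a shift or a turn outside -1 to 1 is refused whole. A call with a gripper value outside its range is refused whole. The fingers move at their own pace and stop on an object; "grip_force" is the grip in N (left out, the last holds). Time passes only in rows, so rows that do not move let the fingers close, or fill a call up. It gives the time, the measured TCP pose, the force and the opening at its end, in the units of the state.
- status.read_state(): the state, without advancing time (a new reading comes with each control period).
- optics.camera(name): name is "scene" or "top"; returns (picture, depth): 384x512x3 uint8, red, green, blue; 384x512 float32, mm along the optical axis (not along the pixel's ray), 0 where there is no reading.
- optics.camera_info(name): a dict with "fov_y" (degrees; the focal length in pixels is half the picture's height over the tangent of half this angle, whatever the lens; pixels are square), "cx", "cy" (the principal point, pixels), "k1" (the pictures are not rectified: a ray, as slopes to the right and down, at radius r is drawn at 1 + k1 r^2 times it, then the intrinsics apply), "R" (3x3) and "t" (3): a world point X has camera coordinates R X + t. Camera axes: x right, y down, z forward; pixel columns grow to the right and rows downward; lengths in mm; the calibration is good to about 2 mm. A picture is of the moment at which its call begins. camera_info takes no time and is no camera call.
- env.close_job(): hands the job in, once; it reports no verdict.
The state is a dict: "time_s": time; "joints": joint angles; "qd": joint speeds; "tau": joint torques, N m; "tool_pos": TCP position; "orientation": TCP orientation; "ft_force": force on the tool from outside, world axes, zero at the start; "ft_torque": the same for the moment, N m; "grip_width": opening from 0.0 (shut) to 1.0 (fully open).
Only numpy, scipy, OpenCV 4.12 (cv2) and the standard library are available. Lean on these libraries where they do the work, as an engineer would, in place of code of your own. Each camera call takes 0.05 s, during which the arm holds its last target.

TASK

Take the spacer blade out of its upright holder and find out which of the two sloping gaps of the double cheese press takes it: try it gently, without forcing it, because in one gap it jams part-way and in the other it slides down until the handle sits on the lips. Leave the blade fully home in the gap that takes it, then push the clamp lever beside that gap over, away from the robot, as far as it goes. Leave the other lever and the cheeses, mould and jar as they are.

Things in the scene. Friction and masses are not known exactly. Their poses are not given: they have to be found in the camera images.
- gauge_grip (a point): Centre of the spacer blade's grey plastic grip, a block 30 (own x) x 36 (own y) x 44 mm (own z, starts upright). Below it a neck 30 x 24 mm, 12 mm long, whose underside is the shoulder, 34 mm from this point; then a flat bare steel blade, 6 mm thick (x), 36 mm wide (y), 90 mm long, along own -z. Same after a half turn about z. About 160 g.
- gauge_tip (a point): Middle of the free end of the blade, 124 mm from gauge_grip along own -z. Axes as the handle.
- holder: White plastic holder block, 60 x 80 x 95 mm high, fixed, left or right of the press; origin at the centre of its underside. The blade stands in the slot in its top (1.5 mm play each side in x, 3 mm in y) with the handle's shoulder on the block; raise it over 92 mm to take it out.
- press: Double cheese press, fixed: steel base plate 190 x 430 mm (own x -50 to +140 mm), two identical sloping press boxes at own y +80 and -80 mm, a lever on a pedestal outside each (y +178 and -178 mm). Own x points away from the robot, z up; origin at table height below the midpoint of the two gap mouths. Its two gaps are described under gap_left and gap_right.
- gap_left (a point): Centre of the mouth of the left gap (press y +80 mm, 130 mm above the table), level with its lips. Axes as the press. The gap runs down and away from the robot, 35 degrees from vertical: direction (0.574, 0, -0.819) in these axes. 9 mm across, 46 mm wide in y, 100 mm deep; mouth flared to 19 mm over the first 10 mm. The blade goes in parallel to it, its width along y.
- gap_right (a point): The same for the right gap (press y -80 mm). One of the two gaps, either one, narrows to 4 mm at 32 mm below the mouth, hard to see from outside: the blade jams there. The other is free all the way: the blade goes in 90 mm, until the handle's shoulder sits on the lips. Go slowly (about 15 mm/s) where the blade may meet a stop; a push of 10 N is plenty.
- foot_left (a point): Point 90 mm down inside the left gap, where the end of the blade is when it is fully home.
- foot_right (a point): Same for the right gap.
- lever_left (a joint): Clamp lever beside the left gap: 0 leans 0.5 rad from vertical towards the robot, 1.0 leans 0.5 rad away (end stop); starts at 0 to 0.2, stays where it is left, about 1 N at the ball moves it. Steel rod 10 mm thick, 90 mm long, black 26 mm ball at its end. Pivot 84 mm above the table at press x +30, y +178 mm; pedestal and housing reach 97 mm high.
- lever_left_tip (a point): Centre of the ball at the end of the left lever, 90 mm from its pivot.
- lever_right (a joint): The same lever beside the right gap, pivot at own y = -178 mm of the press.
- lever_right_tip (a point): Centre of the ball at the end of the right lever.
- cheese_a_center (a point): Centre of a loose cream-coloured cheese round, 77 mm diameter, 45 mm high, in front of the press. Not to be disturbed.
- cheese_b_center (a point): Centre of a loose cheese round, 102 mm diameter, 40 mm high. Not to be disturbed.
- mould: Loose empty white plastic mould cup, 90 mm diameter, 85 mm high, on the other side of the press from the holder; origin at the centre of its underside. Not to be disturbed.
- jar: Loose closed jar, 72 mm diameter, 100 mm high; origin at the centre of its underside. Not to be disturbed.
Not all that is in view belongs to the job. Of the things that look like the part that bears gauge_grip, the largest one is meant.

How it is judged (in metres and radians):
On the way, in this order (a step that is already met when the one before it is completed fails the run):
1. the blade is fully home in the gap that takes it, both levers still back ((distance between gauge_tip and foot_left below 0.012 m or distance between gauge_tip and foot_right below 0.012 m) and angle between gauge_tip's own z axis and vertical between 0.5 and 0.72 rad and value of joint each of lever_left, lever_right below 0.4 rad), for 0.2 s.
2. the lever beside that gap is pushed over, the blade standing in the gap (((distance between gauge_tip and foot_left below 0.012 m and value of joint lever_left above 0.85 rad) or (distance between gauge_tip and foot_right below 0.012 m and value of joint lever_right above 0.85 rad))), for 0.2 s.
At the end, for the whole second after the job is handed in: The blade stands fully home in the gap that takes it (its end within 12 mm of the point 90 mm down, leaning with the gap), released; the lever beside that gap is over (above 0.85 of 1.0 rad), the other lever is still back (below 0.4 rad) (((distance between gauge_tip and foot_left below 0.012 m and value of joint lever_left above 0.85 rad and value of joint lever_right below 0.4 rad) or (distance between gauge_tip and foot_right below 0.012 m and value of joint lever_right above 0.85 rad and value of joint lever_left below 0.4 rad)) and angle between gauge_tip's own z axis and vertical between 0.5 and 0.72 rad); the robot touches nothing.
It fails at once if the blade is forced: it presses on the press, or on what blocks the tight gap, with more than 80 N (contact force between gauge and press above 80 N or contact force between gauge and infill_a above 80 N).
It fails at once if a cheese, the mould or the jar is shifted by more than 40 mm (distance of any of cheese_a_center, cheese_b_center, mould, jar from where it was at the start of the episode above 0.04 m).
It also fails if it takes over 62 s, if anything falls off the work surface, if the arm or the gripper's body presses on something with over 40 N, if the wrist force passes 120 N, or if a joint passes its speed limit or range.

## Working session

There is one attempt and no reset: what is moved stays moved. The work goes in short steps, Python scripts to look and compute and a tool call to move; the robot and the scene stay as the last step left them, time stands still between calls to the robot, and variables do not carry over. Pictures are saved under pics/ and viewed, and the job is handed in when it is done.

Besides the shell and the picture viewer there is one more tool, called after "Call:" as name([rows], argument=value, ...), one row to a line, values as JSON. step_arm: Moves the arm, as the interface text tells. Its arguments: {"type":"object","properties":{"deltas":{"type":"array"},"grip_force":{"type":"number"}},"required":["deltas"]}

```bash
mkdir -p pics; ls; python3 - <<'E'
from station import status, optics
import cv2, numpy as np
print(status.read_state())
for n in ("scene","top"):
    p,d=optics.camera(n); np.savez(f"{n}0.npz",p=p,d=d)
    print(n,optics.camera_info(n))
    cv2.imwrite(f"pics/{n}0.png",cv2.resize(p[:,:,::-1],(800,600),interpolation=cv2.INTER_CUBIC))
E
```

```text
pics
{'time_s': 0.0, 'joints': array([ 1.05311784,  0.38424479,  0.01633891,  1.3711422 , -0.00628502,
        1.38818509, -0.04649563]), 'qd': array([-0.000349  , -0.00079583, -0.0025335 ,  0.00090712,  0.00020377,
        0.00018654, -0.00063591]), 'tau': array([-8.56547013e-04, -6.27594709e+01,  8.43574349e-01, -3.71818507e+01,
        1.64301263e-02,  1.44285924e-02,  6.28560952e-05]), 'tool_pos': array([ 274.36958183, -561.00892265,  230.27986109]), 'orientation': array([-9.36068027e-04,  9.74246154e-01,  2.25485031e-01, -2.35118498e-04]), 'ft_force': array([-0.29452821,  0.31226378, -0.19110081]), 'ft_torque': array([-0.02804172, -0.05605452, -0.03027934]), 'grip_width': 0.997507272333216}
scene {'fov_y': 55.380131208081565, 'cx': 252.79592133468188, 'cy': 193.07210505795902, 'k1': -0.02787892940669609, 'R': array([[ 0.2882553 ,  0.95752779, -0.00702997],
       [ 0.54881136, -0.17122205, -0.81822313],
       [-0.78467507,  0.23199903, -0.57485779]]), 't': array([-154.44258794, -202.8766656 , 1737.48792141])}
top {'fov_y': 57.408351608005006, 'cx': 249.49045164051856, 'cy': 194.34549098811604, 'k1': -0.10195694367252017, 'R': array([[-0.01467267, -0.99986918,  0.00680667],
       [-0.99048989,  0.013603  , -0.13691141],
       [ 0.13680091, -0.0087508 , -0.99055991]]), 't': array([  -1.80633141,  539.29611547, 1120.74162544])}
```

View pics/scene0.png

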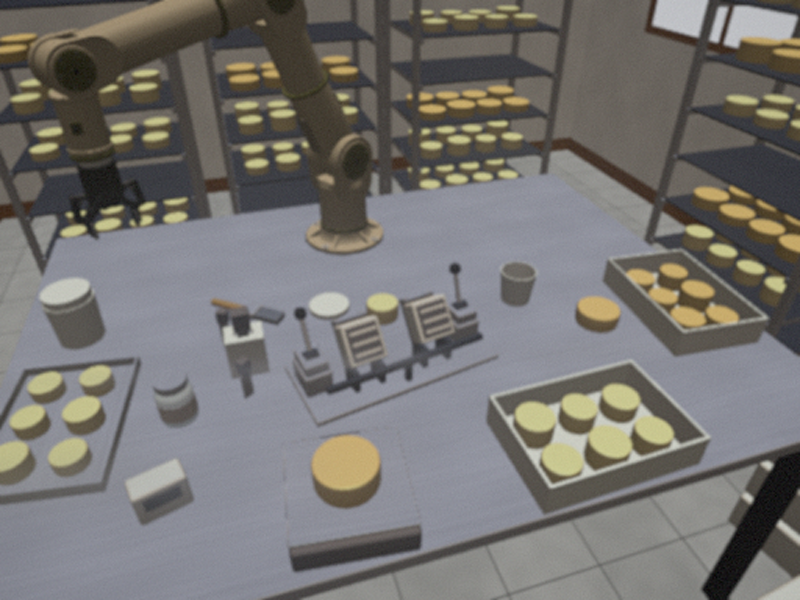

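View pics/top0.png

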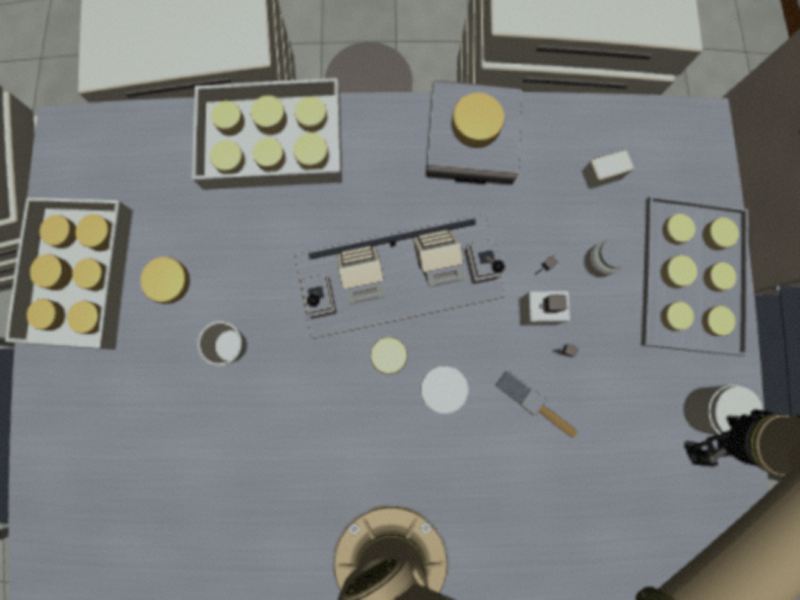

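```bash
cat > h.py <<'E'
import numpy as np, cv2
from station import status, optics
def load(n,i): 
    z=np.load(f"{n}{i}.npz"); return z['p'],z['d']
def intr(n):
    c=optics.camera_info(n); f=192/np.tan(np.radians(c['fov_y']/2)); return c,f
def cloud(n,d):
    c,f=intr(n); v,u=np.mgrid[0:384,0:512]
    xd=(u-c['cx'])/f; yd=(v-c['cy'])/f
    x,y=xd.copy(),yd.copy()
    for _ in range(20):
        r2=x*x+y*y; s=1+c['k1']*r2; x=xd/s;y=yd/s
    P=np.stack([x*d,y*d,d],-1)
    W=(P-c['t'])@c['R']
    W[d<=0]=np.nan
    return W
def proj(n,X):
    c,f=intr(n); p=np.atleast_2d(X)@c['R'].T+c['t']; x=p[:,0]/p[:,2];y=p[:,1]/p[:,2]
    s=1+c['k1']*(x*x+y*y); return np.stack([c['cx']+f*x*s,c['cy']+f*y*s],-1)
def snap(i,names=("scene","top")):
    for n in names:
        p,d=optics.camera(n); np.savez(f"{n}{i}.npz",p=p,d=d)
def crop(n,i,u0,v0,u1,v1,out,k=None):
    p,_=load(n,i); c=p[v0:v1,u0:u1,::-1]; k=k or min(800/(u1-u0),600/(v1-v0))
    cv2.imwrite(out,cv2.resize(c,None,fx=k,fy=k,interpolation=cv2.INTER_CUBIC))
E
python3 - <<'E'
from h import *
crop("top",0,180,130,380,250,"pics/t0c.png")
crop("scene",0,125,160,325,285,"pics/s0c.png")
for n in("top","scene"):
    p,d=load(n,0);W=cloud(n,d)
    print(n,d.min(),(d==0).mean())
    # table plane check
    t=W[np.abs(W[...,2])<15]; print(np.median(t[:,2]),np.std(t[:,2]))
    m=(W[...,2]>85)&(W[...,0]>400)&(W[...,0]<750)&(W[...,1]>-330)&(W[...,1]<330)&(W[...,2]<200)
    v,u=np.nonzero(m)
    k,l,st,ce=cv2.connectedComponentsWithStats(m.astype('uint8'))
    for i in range(1,k):
        if st[i,4]>8:
            Q=W[l==i]; print(i,st[i],ce[i].round(),Q.min(0).round(),Q.max(0).round(),np.median(Q,0).round(1))
E
```

```text
top 0.0 0.004007975260416667
0.18861432745632106 3.9619234393865055
1 [265 147  32  37 882] [281. 165.] [ 561. -153.   87.] [684. -60. 155.] [ 616.2 -106.8  134.4]
2 [301 153  23  23 311] [312. 165.] [ 579. -231.   85.] [ 665. -177.  181.] [ 622.  -206.7   90.1]
3 [216 158  30  37 855] [231. 175.] [530.   4.  86.] [651.  96. 156.] [584.6  47.  135.3]
5 [193 177  19  23 285] [202. 188.] [517. 112.  85.] [590. 170. 183.] [552.2 136.1  89. ]
6 [338 187  19  19 311] [346. 196.] [ 493. -330.   85.] [ 551. -290.  155.] [ 520.3 -312.6   96.4]
scene 0.0 0.020909627278645832
0.6751658368103882 3.8970007118587247
1 [255 169  49  50 998] [277. 199.] [522.   4.  85.] [656. 167. 183.] [613.5  56.  121.3]
6 [153 196  16  25 222] [160. 210.] [ 490. -330.   86.] [ 558. -292.  152.] [ 539.6 -315.6   96. ]
7 [188 197  22  41 308] [196. 220.] [ 589. -235.   85.] [ 671. -177.  181.] [ 624.  -210.9   93.2]
8 [212 200  36  36 855] [229. 216.] [ 571. -151.   85.] [689. -58. 153.] [ 654.3 -109.8  124.8]
```

View pics/t0c.png

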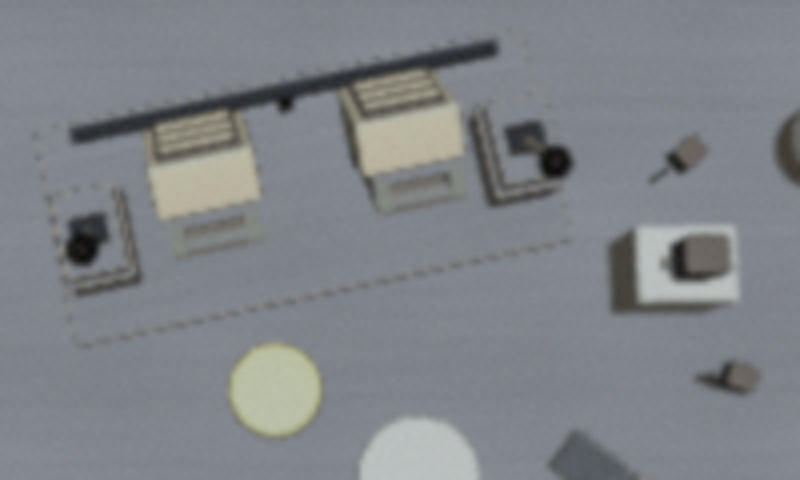

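View pics/s0c.png

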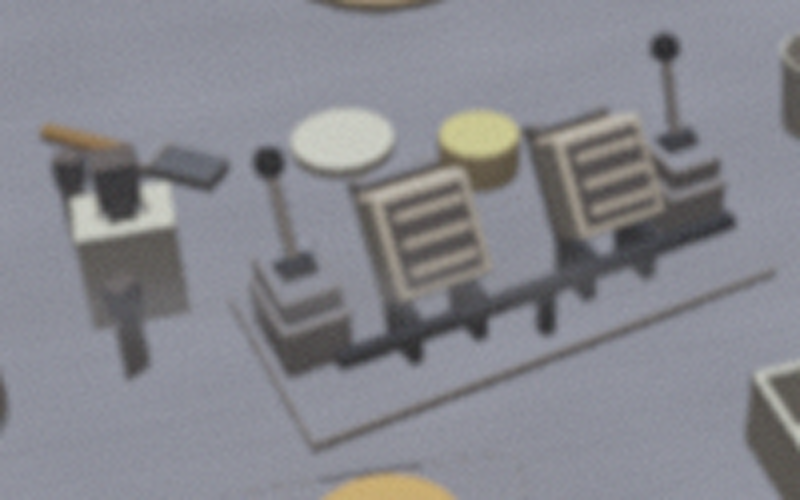

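```bash
python3 - <<'E'
from h import *
from scipy.optimize import least_squares
p,d=load("top",0);W=cloud("top",d)
# top crop pixel -> full
f=lambda a,b:np.array([180+(a+.5)/4-.5,130+(b+.5)/4-.5])
obs=[((0,80,130),f(215,230)),((0,-80,130),f(420,185)),((-50,215,3),f(82,345)),((140,215,3),f(37,132)),((-50,-215,3),f(572,240))]
def T(q,X):
    c,s=np.cos(q[2]),np.sin(q[2]); X=np.array(X,float)
    return np.array([q[0]+c*X[0]-s*X[1],q[1]+s*X[0]+c*X[1],X[2]])
def r(q): return np.concatenate([proj("top",T(q,X))[0]-u for X,u in obs])
s=least_squares(r,[570,-30,0.2]); print(s.x,r(s.x).round(2))
q=s.x
# profile in press frame
for n in("top","scene"):
    p,d=load(n,0);W=cloud(n,d)
    c,sn=np.cos(q[2]),np.sin(q[2]); X=(W[...,0]-q[0])*c+(W[...,1]-q[1])*sn; Y=-(W[...,0]-q[0])*sn+(W[...,1]-q[1])*c;Z=W[...,2]
    for y0 in(80,-80):
        for lo,hi in((-12,12),(24,32)):
            m=(Y-y0>lo)&(Y-y0<hi)&(X>-60)&(X<130)
            if m.any():
                xs=X[m];zs=Z[m];print(n,y0,lo,[(int(b),int(np.median(zs[(xs>=b)&(xs<b+6)])),int((zs[(xs>=b)&(xs<b+6)]).max())) for b in range(-60,126,6) if ((xs>=b)&(xs<b+6)).any()])
    for y0 in(178,-178):
        m=(abs(Y-y0)<30)&(Z>130)&(abs(X-10)<70)
        print("ball",n,y0,np.mean(X[m]),np.mean(Y[m]),np.median(Z[m]),m.sum(), X[m].min(),X[m].max(),Y[m].min(),Y[m].max())
        m=(abs(Y-y0)<40)&(Z>80)&(Z<105)&(abs(X-10)<70)
        print("ped",n,np.percentile(X[m],[2,98]),np.percentile(Y[m],[2,98]))
E
```

```text
[ 5.64576971e+02 -3.99475704e+01  2.02026121e-01] [ 0.54  0.22  0.41  0.44 -0.79  0.12 -0.25 -0.34 -0.03 -0.55]
top 80 -12 [(-60, 0, 4), (-54, 9, 13), (-48, 12, 14), (-42, 11, 16), (-36, 11, 14), (-30, 12, 15), (-24, 12, 15), (-18, 13, 121), (-12, 118, 125), (-6, 119, 123), (0, 112, 121), (6, 133, 139), (12, 136, 140), (18, 132, 135), (24, 134, 139), (30, 139, 144), (36, 145, 148), (42, 147, 153), (48, 151, 155), (54, 147, 151), (60, 145, 151), (66, 139, 143), (72, 125, 127), (78, 123, 125), (84, 118, 120), (90, 105, 107), (96, 103, 104), (102, 65, 65), (108, 65, 69), (114, 65, 67)]
top 80 24 [(-60, 0, 1), (-54, 8, 13), (-48, 11, 12), (-42, 10, 12), (-36, 11, 12), (-30, 12, 14), (-24, 10, 11), (-18, 12, 119), (-12, 121, 125), (-6, 70, 131), (0, 131, 137), (6, 135, 138), (12, 134, 136), (18, 132, 134), (24, 134, 136), (30, 140, 142), (36, 143, 148), (42, 148, 151), (48, 150, 152), (54, 147, 150), (60, 145, 151), (66, 140, 144), (72, 132, 137), (78, 122, 124), (84, 111, 111), (90, 104, 105), (96, 102, 102), (108, 65, 68), (114, 64, 68)]
top -80 -12 [(-60, 0, 2), (-54, 9, 14), (-48, 11,
[... 2580 characters left out ...]
 136), (24, 8, 8), (30, 12, 138), (36, 13, 142), (42, 10, 11), (48, 33, 149), (54, 146, 152), (60, 139, 145), (66, 137, 144), (72, 127, 138), (78, 117, 127), (84, 60, 128), (90, 59, 112), (96, 29, 107), (102, 11, 96), (108, 11, 65), (114, 11, 66), (120, 33, 66)]
ball scene 178 11.416546497980908 176.70610356101884 166.88581125311407 69 -7.6272105421494985 22.576608738247955 166.13947202507075 191.40956283398535
ped scene [ 1.93574028 68.16604625] [154.78758465 202.04777167]
ball scene -178 2.4102399111070065 -177.53859080429623 166.75486854078812 84 -11.215168574251091 14.943638094362441 -188.68451522069034 -164.79929600324044
ped scene [ 0.88624981 66.74105191] [-201.00644292 -153.30960247]
```

```bash
python3 - <<'E'
from h import *
from scipy.optimize import least_squares
f=lambda a,b:np.array([180+(a+.5)/4-.5,130+(b+.5)/4-.5])
g=lambda a,b:np.array([125+(a+.5)/4-.5,160+(b+.5)/4-.5])
O=[("top",(0,80,128),f(215,231)),("top",(0,-80,128),f(420,185)),("top",(-50,215,12),f(82,345)),("top",(140,215,12),f(37,132)),("top",(-50,-215,12),f(572,240)),("scene",(140,-215,12),g(315,448)),("scene",(140,215,12),g(773,270))]
def T(q,X):
    c,s=np.cos(q[2]),np.sin(q[2]); X=np.array(X,float)
    return np.array([q[0]+c*X[0]-s*X[1],q[1]+s*X[0]+c*X[1],X[2]])
def r(q): return np.concatenate([proj(n,T(q,X))[0]-u for n,X,u in O])
s=least_squares(r,[570,-30,0.2]); print(s.x,r(s.x).round(2))
for n in("top","scene"):
    p,d=load(n,0);W=cloud(n,d)
    m=(abs(W[...,0]-520)<70)&(abs(W[...,1]+310)<55)
    for lo,hi in((88,102),(145,160)):
        mm=m&(W[...,2]>lo)&(W[...,2]<hi)
        Q=W[mm]; print(n,lo,mm.sum(),np.median(Q[:,2]),Q.min(0).round(1),Q.max(0).round(1),cv2.minAreaRect(Q[:,:2].astype('f4')))
crop("top",0,325,175,375,215,"pics/t0h.png",14)
crop("scene",0,135,185,180,245,"pics/s0h.png",10)
E
```

```text
[ 5.64602735e+02 -3.97176291e+01  2.06976200e-01] [ 0.52  0.2   0.24  0.43 -1.08  0.21 -0.88 -0.61  0.46 -1.28 -1.15 -0.27
  0.41 -1.03]
top 88 284 95.21168832827752 [ 492.1 -364.9   88.3] [ 551.3 -289.8  100. ] ((521.6103515625, -327.3974609375), (75.9787826538086, 58.37099838256836), 88.98423767089844)
top 145 120 150.91259841259432 [ 507.8 -348.8  145.6] [ 535.7 -312.2  155.1] ((521.7959594726562, -330.3085021972656), (36.51591110229492, 27.748626708984375), 88.66975402832031)
scene 88 231 94.47118738802573 [ 451.6 -364.9   88. ] [ 558.8 -291.5  102. ] ((505.3641052246094, -328.09881591796875), (73.44375610351562, 107.08900451660156), 89.5806884765625)
scene 145 67 150.35536756967858 [ 512.3 -344.5  145. ] [ 546.6 -313.4  152.8] ((529.5426025390625, -328.36065673828125), (30.750377655029297, 33.83135986328125), 86.46773529052734)
```

View pics/t0h.png

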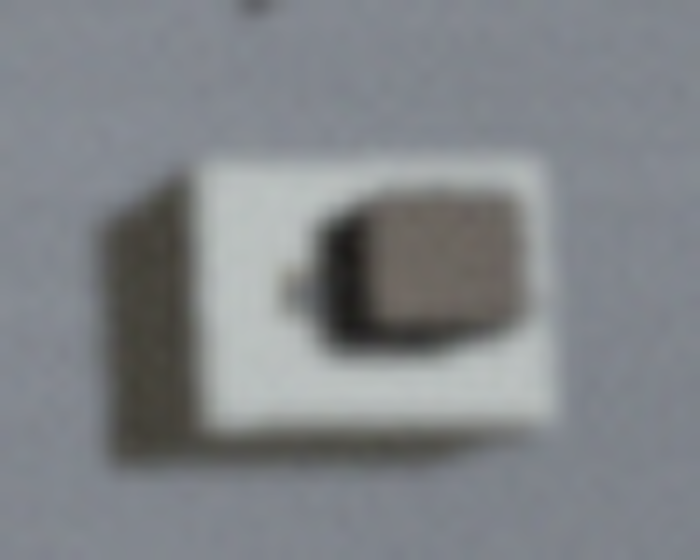

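View pics/s0h.png

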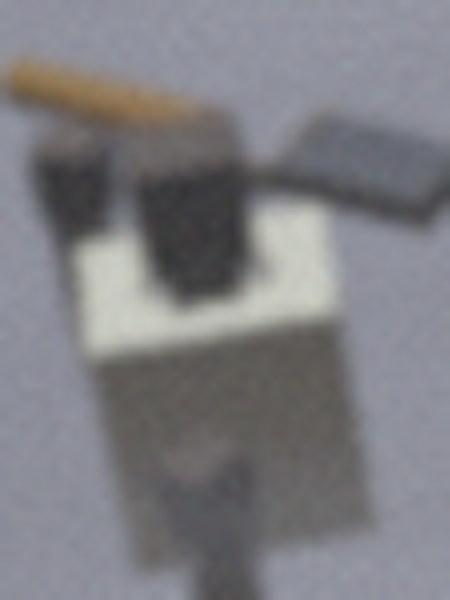

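```bash
cat > plan.py <<'E'
import numpy as np
from scipy.spatial.transform import Rotation as R
from station import status
PR=np.array([564.6,-39.7,0.205])
def down(a): return R.from_matrix(np.array([[np.cos(a),np.sin(a),0],[np.sin(a),-np.cos(a),0],[0,0,-1]]).T.T)
def tilt(t,a=PR[2]):  # tilt t rad from vertical, heading a
    c,s=np.cos(t),np.sin(t)
    return R.from_euler('z',a)*R.from_matrix(np.array([[c,0,s],[0,-1,0],[s,0,-c]]))
def pw(x,y,z):
    c,s=np.cos(PR[2]),np.sin(PR[2]); return np.array([PR[0]+c*x-s*y,PR[1]+s*x+c*y,z])
def cur():
    s=status.read_state(); q=s['orientation']; return np.array(s['tool_pos']),R.from_quat([q[1],q[2],q[3],q[0]])
def plan(wps,start=None,dec=3):
    """wps: (pos,rot,nrows,grip)"""
    p,r=start or cur(); rows=[]
    for P,Q,n,g in wps:
        for k in range(n,0,-1):
            tp=p+(np.asarray(P)-p)/k; tr=R.from_rotvec(((Q*r.inv()).as_rotvec())/k)*r
            d=np.round(r.inv().apply(tp-p)/120,dec); w=np.round((r.inv()*tr).as_rotvec()/(np.pi/2),dec)
            assert np.linalg.norm(d)*120<62.6 and np.linalg.norm(w)*90<10.75,(d,w)
            rows.append([float(x)+0.0 for x in d]+[float(x)+0.0 for x in w]+[g])
            p=p+r.apply(d*120); r=r*R.from_rotvec(w*np.pi/2)
    while len(rows)%10: rows.append([0]*6+[rows[-1][6]])
    for i in range(0,len(rows),10): print(str([rows[i:i+10]]).replace(' ',''))
    return p,r
def show():
    s=status.read_state(); print(round(s['time_s'],2),s['tool_pos'].round(1),cur()[1].as_matrix()[:,2].round(3),cur()[1].as_matrix()[:,1].round(3),'F',s['ft_force'].round(1),'T',s['ft_torque'].round(2),'g',round(s['grip_width']*85.4,1),'q',s['joints'].round(2))
E
python3 - <<'E'
from plan import *
g=np.array([522,-328.5,0])
plan([(g+[0,0,215],down(-0.02),7,85),(g+[0,0,180],down(-.02),3,85),(g+[0,0,109],down(-.02),5,85)])
E
```

```text
[[[0.386,-0.119,0.019,0.0,0.0,0.043,85],[0.378,-0.145,0.018,0.0,0.0,0.043,85],[0.367,-0.17,0.019,0.0,0.0,0.043,85],[0.355,-0.195,0.018,0.0,0.0,0.043,85],[0.34,-0.218,0.019,0.0,0.0,0.043,85],[0.325,-0.24,0.018,-0.001,0.0,0.044,85],[0.308,-0.263,0.018,0.0,0.0,0.043,85],[0.0,0.0,0.097,0.0,0.0,0.0,85],[0.0,0.0,0.097,0.0,0.0,0.0,85],[0.0,0.0,0.098,0.0,0.0,0.0,85]]]
[[[0.0,0.0,0.118,0.0,0.0,0.0,85],[0.0,0.0,0.118,0.0,0.0,0.0,85],[0.0,0.0,0.118,0.0,0.0,0.0,85],[0.0,0.0,0.119,0.0,0.0,0.0,85],[0.001,0.0,0.118,0.0,0.0,0.0,85],[0,0,0,0,0,0,85],[0,0,0,0,0,0,85],[0,0,0,0,0,0,85],[0,0,0,0,0,0,85],[0,0,0,0,0,0,85]]]
```

Call:
step_arm([
  [[0.386,-0.119,0.019,0,0,0.043,85],[0.378,-0.145,0.018,0,0,0.043,85],[0.367,-0.17,0.019,0,0,0.043,85],[0.355,-0.195,0.018,0,0,0.043,85],[0.34,-0.218,0.019,0,0,0.043,85],[0.325,-0.24,0.018,0,0,0.044,85],[0.308,-0.263,0.018,0,0,0.043,85],[0,0,0.097,0,0,0,85],[0,0,0.097,0,0,0,85],[0,0,0.098,0,0,0,85]],
], grip_force=60)

```text
time_s: 1.35
tool_pos: [520.8, -330.4, 179.7]
orientation: [0.0, 1.0, -0.011, -0.001]
ft_force: [-0.3, -0.0, -0.4]
grip_width: 0.99
```

```bash
python3 - <<'E'
from plan import *
show()
g=np.array([522,-328.5,0])
plan([(g+[0,0,109],down(-.02),6,85)])
import h
h.snap(1)
h.crop("top",1,300,150,420,240,"pics/t1.png");h.crop("scene",1,100,130,220,250,"pics/s1.png",5)
E
```

```text
1.35 [ 520.8 -330.4  179.7] [-0.001 -0.    -1.   ] [-0.022 -1.     0.   ] F [-0.3 -0.  -0.4] T [0.02 0.02 0.02] g 84.5 q [ 0.57  0.4  -0.07  1.47  0.03  1.28 -1.1 ]
[[[0.002,-0.003,0.098,0.0,0.0,0.0,85],[0.002,-0.003,0.098,0.0,0.0,0.0,85],[0.002,-0.002,0.098,0.0,0.0,0.0,85],[0.001,-0.003,0.098,0.0,0.0,0.0,85],[0.002,-0.002,0.099,0.0,0.0,-0.001,85],[0.001,-0.003,0.098,0.0,0.001,0.0,85],[0,0,0,0,0,0,85],[0,0,0,0,0,0,85],[0,0,0,0,0,0,85],[0,0,0,0,0,0,85]]]
```

View pics/s1.png

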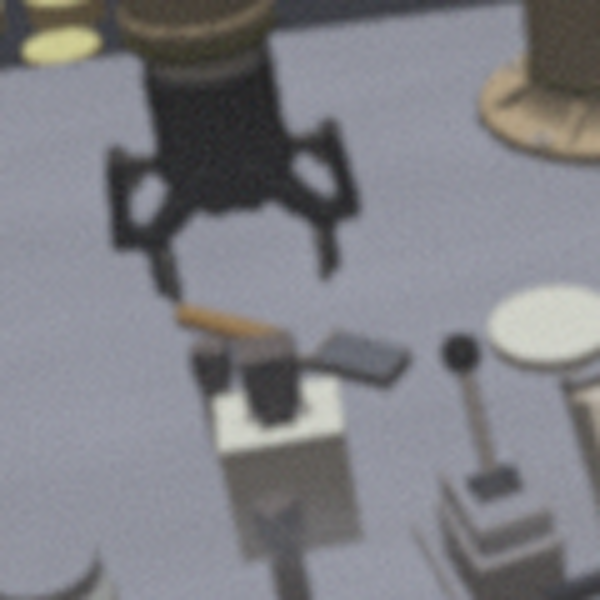

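Call:
step_arm([
  [[0.002,-0.003,0.098,0,0,0,85],[0.002,-0.003,0.098,0,0,0,85],[0.002,-0.002,0.098,0,0,0,85],[0.001,-0.003,0.098,0,0,0,85],[0.002,-0.002,0.099,0,0,0,85],[0.001,-0.003,0.098,0,0,0,85],[0,0,0,0,0,0,60],[0,0,0,0,0,0,45],[0,0,0,0,0,0,20],[0,0,0,0,0,0,20]],
], grip_force=25)

```text
time_s: 2.7
tool_pos: [523.9, -327.4, 110.9]
orientation: [0.0, 1.0, -0.01, 0.001]
ft_force: [0.3, -1.0, 2.2]
grip_width: 0.42
```

```bash
python3 - <<'E'
from plan import *
show()
E
```

```text
2.7 [ 523.9 -327.4  110.9] [ 0.001 -0.001 -1.   ] [-0.02  -1.     0.001] F [ 0.3 -1.   2.2] T [-0.17 -0.01  0.01] g 35.9 q [ 0.56  0.45 -0.07  1.55  0.04  1.14 -1.11]
```

```bash
python3 - <<'E'
from plan import *
p,r=cur()
plan([(p,r,2,20),(p+[0,0,30],r,3,20),(p+[0,0,215],r,5,20)])
E
```

```text
[[[0.0,0.0,0.0,0.0,0.0,0.0,20],[0.0,0.0,0.0,0.0,0.0,0.0,20],[0.0,0.0,-0.083,0.0,0.0,0.0,20],[0.0,0.0,-0.083,0.0,0.0,0.0,20],[0.0,0.0,-0.084,0.0,0.0,0.0,20],[0.0,0.0,-0.308,0.0,0.0,0.0,20],[0.001,0.0,-0.308,0.0,0.0,0.0,20],[0.0,0.001,-0.309,0.0,0.0,0.0,20],[0.001,0.0,-0.308,0.0,0.0,0.0,20],[0.0,0.001,-0.309,0.0,0.0,0.0,20]]]
```

Call:
step_arm([
  [[0,0,0,0,0,0,20],[0,0,0,0,0,0,20],[0,0,-0.083,0,0,0,20],[0,0,-0.083,0,0,0,20],[0,0,-0.084,0,0,0,20],[0,0,-0.308,0,0,0,20],[0,0,-0.308,0,0,0,20],[0,0,-0.308,0,0,0,20],[0,0,-0.308,0,0,0,20],[0,0,-0.308,0,0,0,20]],
], grip_force=90)

```text
time_s: 3.95
tool_pos: [523.3, -326.6, 326.7]
orientation: [-0.0, 1.0, -0.01, 0.0]
ft_force: [0.9, -0.1, -1.5]
grip_width: 0.413
```

```bash
python3 - <<'E'
from plan import *
show()
import h
h.snap(2)
h.crop("top",2,300,130,440,235,"pics/t2.png");h.crop("scene",2,100,100,220,250,"pics/s2.png",4)
# plan: over right gap, tip 60 mm short of mouth along gap dir
d=tilt(np.radians(35)).as_matrix()[:,2]
m=pw(0,-80,130); tcp=lambda depth: m-d*(106-depth)   # tip depth below mouth
print("standoff",tcp(-40))
plan([(tcp(-40)+[0,0,100],tilt(np.radians(35)),8,20),(tcp(-40),tilt(np.radians(35)),2,20)])
E
```

```text
3.95 [ 523.3 -326.6  326.7] [ 0.  0. -1.] [-0.019 -1.    -0.   ] F [ 0.9 -0.1 -1.5] T [ 0.02 -0.09 -0.  ] g 35.3 q [ 0.55  0.35 -0.07  1.21  0.02  1.58 -1.1 ]
standoff [ 498.89669146 -135.07203238  249.59619847]
[[[-0.031,-0.2,-0.021,0.006,0.048,-0.017,20],[-0.024,-0.201,-0.021,0.006,0.048,-0.017,20],[-0.017,-0.201,-0.02,0.006,0.048,-0.017,20],[-0.01,-0.202,-0.02,0.006,0.048,-0.017,20],[-0.003,-0.202,-0.018,0.006,0.048,-0.017,20],[0.004,-0.202,-0.016,0.006,0.048,-0.018,20],[0.011,-0.202,-0.014,0.005,0.047,-0.017,20],[0.017,-0.202,-0.011,0.006,0.048,-0.018,20],[-0.239,0.0,0.341,0.0,0.0,0.0,20],[-0.239,0.0,0.341,0.0,0.0,0.0,20]]]
```

View pics/s2.png

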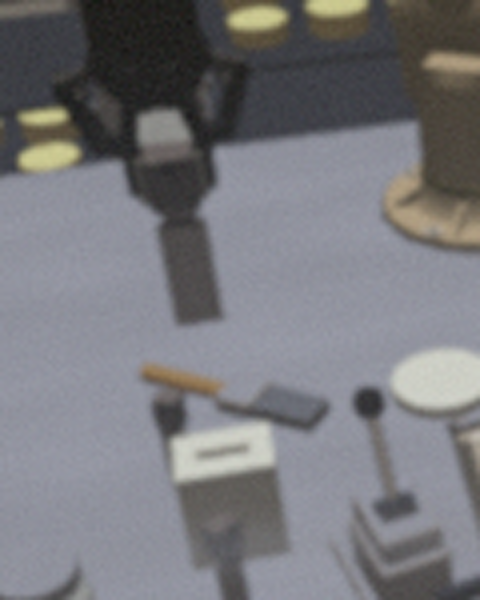

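Call:
step_arm([
  [[-0.031,-0.2,-0.021,0.006,0.048,-0.017,20],[-0.024,-0.201,-0.021,0.006,0.048,-0.017,20],[-0.017,-0.201,-0.02,0.006,0.048,-0.017,20],[-0.01,-0.202,-0.02,0.006,0.048,-0.017,20],[-0.003,-0.202,-0.018,0.006,0.048,-0.017,20],[0.004,-0.202,-0.016,0.006,0.048,-0.018,20],[0.011,-0.202,-0.014,0.005,0.047,-0.017,20],[0.017,-0.202,-0.011,0.006,0.048,-0.018,20],[-0.239,0,0.341,0,0,0,20],[-0.239,0,0.341,0,0,0,20]],
])

```text
time_s: 5.3
tool_pos: [496.5, -134.0, 243.9]
orientation: [-0.032, 0.95, 0.097, 0.296]
ft_force: [0.7, -0.9, -2.4]
grip_width: 0.41
```

```bash
python3 - <<'E'
from plan import *
show()
import h
h.snap(3)
h.crop("top",3,220,120,350,230,"pics/t3.png",6);h.crop("scene",3,160,110,290,260,"pics/s3.png",4)
d=tilt(np.radians(35)).as_matrix()[:,2]
p,r=cur()
for q in(p+r.apply([0,0,106]),pw(0,-80,130)):
  print(q,h.proj("top",q),h.proj("scene",q))
E
```

```text
5.3 [ 496.5 -134.   243.9] [ 0.557  0.119 -0.822] [ 0.204 -0.979 -0.004] F [ 0.7 -0.9 -2.4] T [-0.16  0.76  0.02] g 35.0 q [ 0.57 -0.19 -0.11  2.12 -0.55  0.8  -0.6 ]
[ 551.31200512 -119.06206919  150.32776496] [[286.29722723 184.66589958]] [[218.82911793 192.17338313]]
[ 580.88537279 -118.02487876  130.        ] [[284.93808139 176.2342601 ]] [[221.49942527 202.30032895]]
```

View pics/s3.png

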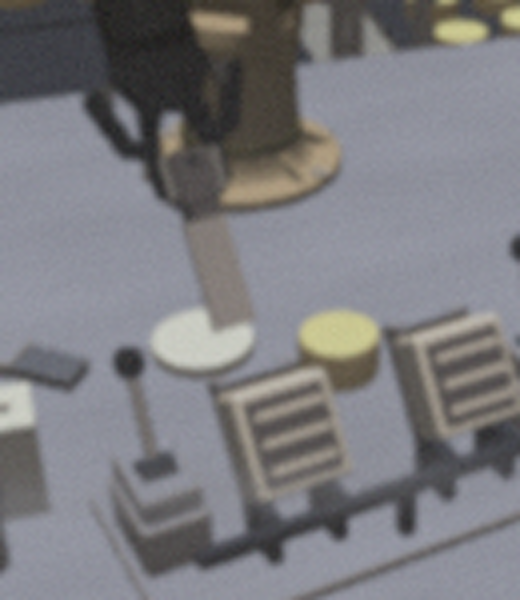

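View pics/t3.png

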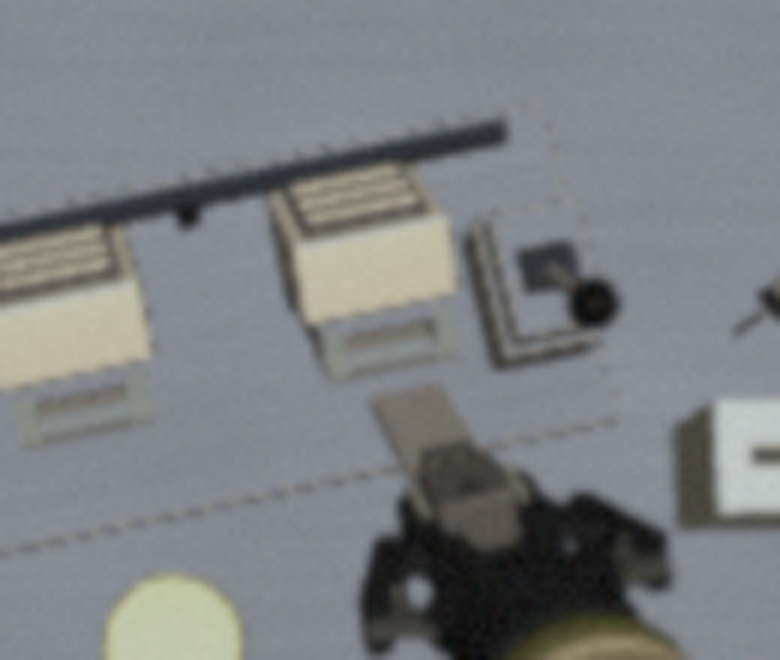

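```bash
cat >> plan.py <<'E'
Q35=tilt(np.radians(35)); D=Q35.as_matrix()[:,2]
def tcp(side,depth): return pw(1,side*80+0.8,130)-D*(106-depth)
def depth(side):
    p,r=cur(); e=p+r.apply([0,0,106])-pw(1,side*80+0.8,130); return e@D, e@Q35.as_matrix()[:,0], e@Q35.as_matrix()[:,1]
E
python3 - <<'E'
from plan import *
show(); print(depth(-1))
plan([(tcp(-1,-25),Q35,2,20),(tcp(-1,-6),Q35,4,20),(tcp(-1,-6),Q35,4,20)])
E
```

```text
5.4 [ 493.3 -132.3  238.1] [ 0.547  0.125 -0.828] [ 0.205 -0.979 -0.012] F [-0.2  0.4 -2.1] T [-0.17  0.89  0.03] g 34.7 q [ 0.57 -0.19 -0.11  2.12 -0.55  0.8  -0.6 ]
(np.float64(-33.95361736179427), np.float64(-13.050414271161824), np.float64(-4.204693779904845))
[[[0.048,0.013,0.036,-0.003,0.005,-0.002,20],[0.048,0.013,0.037,-0.004,0.005,-0.002,20],[0.0,0.0,0.04,0.0,0.0,0.0,20],[0.0,0.0,0.04,0.0,0.0,0.0,20],[0.0,0.0,0.039,0.0,0.0,0.0,20],[0.0,0.0,0.04,0.0,0.0,0.0,20],[0.0,0.0,0.0,0.0,0.0,0.0,20],[0.0,0.0,0.0,0.0,0.0,0.0,20],[0.0,0.0,0.0,0.0,0.0,0.0,20],[0.0,0.0,0.0,0.0,0.0,0.0,20]]]
```

```bash
python3 - <<'E'
from plan import *
from station import optics
for i in range(3):
    s=status.read_state(); print(s['time_s'],s['tool_pos'].round(2),s['joints'].round(4),s['qd'].round(3),s['tau'].round(1)); 
    if i<2: optics.camera("top")
plan([(tcp(-1,-25),Q35,4,20),(tcp(-1,-25),Q35,6,20)])
E
```

```text
5.4 [ 493.3  -132.29  238.05] [ 0.5689 -0.1878 -0.1077  2.1213 -0.5468  0.7991 -0.6042] [ 0.008 -0.033 -0.003 -0.142  0.024  0.082 -0.066] [  0.  -26.5   1.1 -39.7  -2.9  -4.    1. ]
5.45 [ 495.33 -133.15  242.2 ] [ 0.5692 -0.1893 -0.1078  2.1149 -0.5463  0.8014 -0.6062] [ 0.004 -0.027 -0.002 -0.108  0.003  0.018 -0.02 ] [ -0.  -24.    0.9 -35.9  -2.2  -2.5   0.5]
5.5 [ 496.99 -134.01  245.27] [ 0.5694 -0.1905 -0.1078  2.1106 -0.5463  0.8018 -0.6067] [ 0.004 -0.017 -0.    -0.062 -0.004 -0.002 -0.002] [ -0.1 -24.    0.8 -36.1  -2.1  -2.    0.2]
[[[0.01,0.001,0.027,-0.001,0.001,0.0,20],[0.01,0.002,0.027,-0.001,0.001,-0.001,20],[0.01,0.001,0.027,-0.001,0.001,0.0,20],[0.009,0.002,0.027,-0.001,0.001,-0.001,20],[0.0,0.0,0.0,0.0,0.0,0.0,20],[0.0,0.0,0.0,0.0,0.0,0.0,20],[0.0,0.0,0.0,0.0,0.0,0.0,20],[0.0,0.0,0.0,0.0,0.0,0.0,20],[0.0,0.0,0.0,0.0,0.0,0.0,20],[0.0,0.0,0.0,0.0,0.0,0.0,20]]]
```

```bash
python3 - <<'E'
from plan import *
p,_=cur()
c=np.array([498.9,-135.07,249.6])
plan([(tcp(-1,-20),Q35,6,20),(tcp(-1,-20),Q35,4,20)],start=(c,Q35))
E
```

```text
[[[0.001,-0.001,0.029,0.0,0.0,0.0,20],[0.001,-0.001,0.028,0.0,0.0,0.0,20],[0.001,-0.001,0.029,0.0,0.0,0.0,20],[0.001,-0.001,0.028,0.0,0.0,0.0,20],[0.001,-0.001,0.029,0.0,0.0,0.0,20],[0.002,-0.002,0.028,0.0,0.0,0.0,20],[0.0,0.0,0.0,0.0,0.0,0.0,20],[0.0,0.0,0.0,0.0,0.0,0.0,20],[0.0,0.0,0.0,0.0,0.0,0.0,20],[0.0,0.0,0.0,0.0,0.0,0.0,20]]]
```

Call:
step_arm([
  [[0.001,-0.001,0.029,0,0,0,20],[0.001,-0.001,0.028,0,0,0,20],[0.001,-0.001,0.029,0,0,0,20],[0.001,-0.001,0.028,0,0,0,20],[0.001,-0.001,0.029,0,0,0,20],[0.001,-0.001,0.028,0,0,0,20],[0,0,0,0,0,0,20],[0,0,0,0,0,0,20],[0,0,0,0,0,0,20],[0,0,0,0,0,0,20]],
])

```text
time_s: 6.75
tool_pos: [509.0, -131.1, 228.5]
orientation: [-0.033, 0.95, 0.097, 0.296]
ft_force: [0.6, -0.0, -1.5]
grip_width: 0.412
```

```bash
python3 - <<'E'
from plan import *
import h
show(); print(depth(-1), tcp(-1,-20))
h.snap(4)
h.crop("top",4,255,150,320,205,"pics/t4.png",11);h.crop("scene",4,180,150,260,240,"pics/s4.png",6)
p,r=cur()
for q in(p+r.apply([0,0,106]),pw(0,-80,130)): print(q,h.proj("top",q))
E
```

```text
6.75 [ 509.  -131.1  228.5] [ 0.556  0.12  -0.822] [ 0.204 -0.979 -0.005] F [ 0.6 -0.  -1.5] T [-0.12  0.81  0.01] g 35.2 q [ 0.56 -0.15 -0.12  2.12 -0.56  0.75 -0.6 ]
(np.float64(-17.202857099588886), np.float64(-4.799496404628924), np.float64(-1.4792983933247412)) [ 510.94422493 -131.74998991  233.21315758]
[ 567.90494807 -118.36359148  141.32546024] [[285.57519163 179.74674356]]
[ 580.88537279 -118.02487876  130.        ] [[284.93808139 176.2342601 ]]
```

View pics/t4.png

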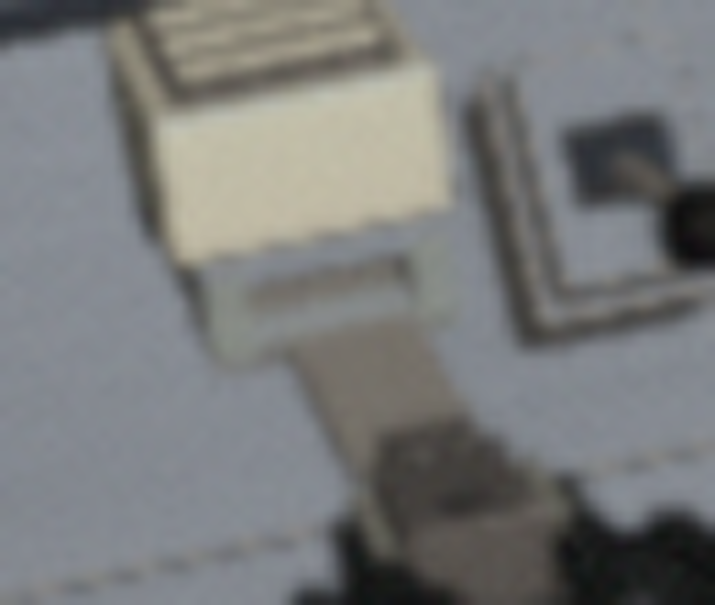

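View pics/s4.png

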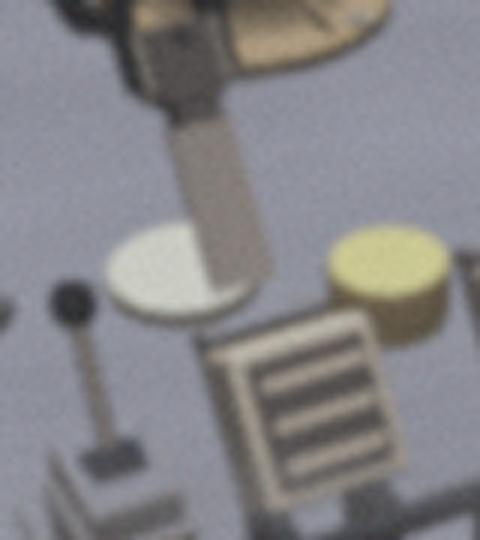

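```bash
python3 - <<'E'
from plan import *
import h
p,r=cur()
cp=lambda uv:((uv-np.array([255,150])+.5)*11).round(0)
for z in(16,40,70,106):
  print(z,[cp(h.proj("top",p+r.apply([0,y,z]))[0]) for y in(-18,0,18)])
m=lambda x,y:cp(h.proj("top",pw(0,-80,130)+Q35.apply([x,y,0]))[0])
print("mouth",[m(x,y) for x in(-9.5,9.5) for y in(-23,23)])
print([cp(h.proj("top",pw(-50,y,12))[0]) for y in(-140,-100,-60)])
s=h.proj("scene",p+r.apply([[0,y,z] for z in(16,106) for y in(-18,18)])); print(((s-[180,150]+.5)*6).round())
E
```

```text
16 [array([353., 489.]), array([422., 474.]), array([490., 459.])]
40 [array([332., 449.]), array([399., 434.]), array([466., 419.])]
70 [array([307., 401.]), array([372., 387.]), array([438., 372.])]
106 [array([278., 347.]), array([342., 333.]), array([405., 319.])]
mouth [array([259., 342.]), array([419., 307.]), array([250., 281.]), array([411., 246.])]
[array([520., 481.]), array([395., 509.]), array([268., 537.])]
[[227. 117.]
 [166. 135.]
 [275. 277.]
 [214. 296.]]
```

Call:
step_arm([
  [[0.011,-0.008,0.02,0,0,0,20],[0.011,-0.008,0.02,0,0,0,20],[0.011,-0.008,0.02,0,0,0,20],[0,0,0,0,0,0,20],[0,0,0,0,0,0,20],[0,0,0,0,0,0,20],[0,0,0,0,0,0,20],[0,0,0,0,0,0,20],[0,0,0,0,0,0,20],[0,0,0,0,0,0,20]],
])

```text
time_s: 8.1
tool_pos: [515.6, -126.7, 224.8]
orientation: [-0.033, 0.95, 0.097, 0.296]
ft_force: [0.5, 0.2, -0.8]
grip_width: 0.412
```

```bash
python3 - <<'E'
from plan import *
import h
show(); print(depth(-1))
h.snap(5)
show(); print(depth(-1))
h.crop("top",5,255,150,320,205,"pics/t5.png",11);h.crop("scene",5,180,150,260,240,"pics/s5.png",6)
E
```

```text
8.1 [ 515.6 -126.7  224.8] [ 0.556  0.12  -0.822] [ 0.204 -0.979 -0.005] F [ 0.5  0.2 -0.8] T [-0.19  0.82 -0.04] g 35.2 q [ 0.55 -0.14 -0.13  2.12 -0.55  0.73 -0.62]
(np.float64(-9.901157009567376), np.float64(-0.9202195589767195), np.float64(-4.462364430611176))
8.2 [ 515.6 -126.7  224.7] [ 0.556  0.12  -0.823] [ 0.204 -0.979 -0.005] F [ 0.2  0.4 -1.5] T [-0.24  0.88 -0.  ] g 34.9 q [ 0.55 -0.14 -0.13  2.12 -0.55  0.73 -0.62]
(np.float64(-9.880077454039036), np.float64(-0.9580294224022968), np.float64(-4.482398611700128))
```

View pics/t5.png

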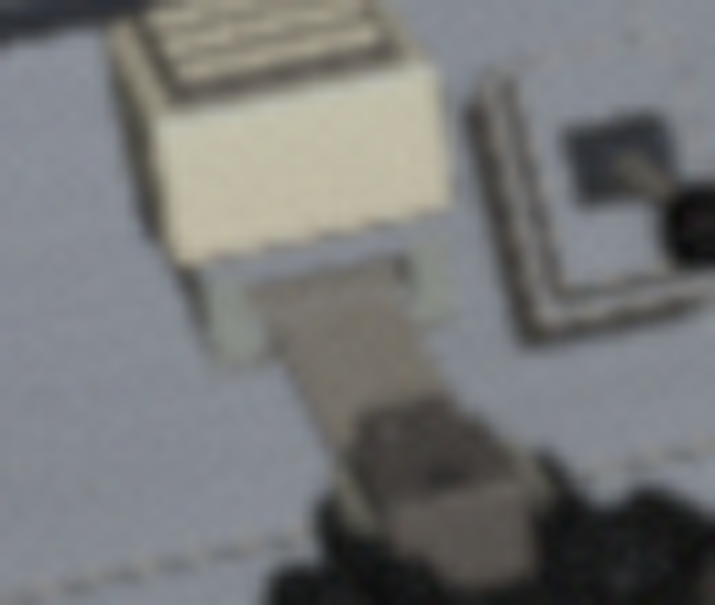

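View pics/s5.png

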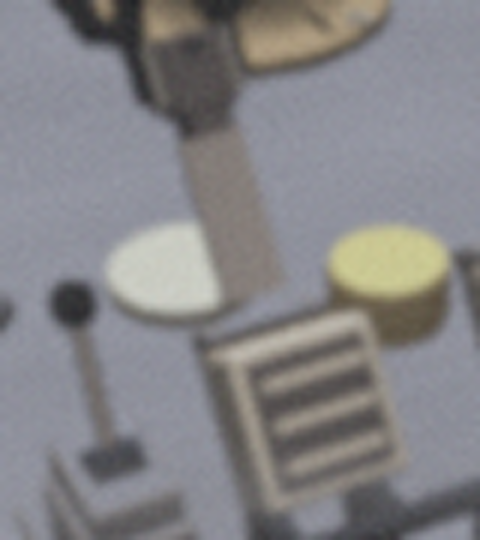

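Call:
step_arm([
  [[0,0,0.018,0,0,0,20],[0,0,0.018,0,0,0,20],[0,0,0.018,0,0,0,20],[0,0,0.018,0,0,0,20],[0,0,0.018,0,0,0,20],[0,0,0.018,0,0,0,20],[0,0,0.018,0,0,0,20],[0,0,0.018,0,0,0,20],[0,0,0.018,0,0,0,20],[0,0,0,0,0,0,20]],
])

```text
time_s: 9.45
tool_pos: [526.4, -124.3, 208.6]
orientation: [-0.033, 0.95, 0.097, 0.296]
ft_force: [-0.2, 0.1, -1.9]
grip_width: 0.41
```

```bash
python3 - <<'E'
from plan import *
show(); print(depth(-1)); s=status.read_state(); print(cur()[1].inv().apply(s['ft_force']))
E
```

```text
9.45 [ 526.4 -124.3  208.6] [ 0.556  0.121 -0.823] [ 0.204 -0.979 -0.006] F [-0.2  0.1 -1.9] T [-0.28  0.82 -0.04] g 35.0 q [ 0.54 -0.1  -0.14  2.12 -0.57  0.68 -0.61]
(np.float64(9.695505485837817), np.float64(-1.1675961579789642), np.float64(-4.646495559164628))
[-1.2581542  -0.09247988  1.48612066]
```

Call:
step_arm([
  [[0,0,0.015,0,0,0,20],[0,0,0.015,0,0,0,20],[0,0,0.015,0,0,0,20],[0,0,0.015,0,0,0,20],[0,0,0.015,0,0,0,20],[0,0,0.015,0,0,0,20],[0,0,0.015,0,0,0,20],[0,0,0.015,0,0,0,20],[0,0,0.015,0,0,0,20],[0,0,0,0,0,0,20]],
])

```text
time_s: 10.7
tool_pos: [535.4, -122.4, 195.3]
orientation: [-0.033, 0.95, 0.097, 0.296]
ft_force: [-0.2, -0.7, -1.6]
grip_width: 0.409
```

```bash
python3 - <<'E'
from plan import *
show(); print(depth(-1)); s=status.read_state(); print(cur()[1].inv().apply(s['ft_force']))
import h
h.snap(6)
h.crop("top",6,255,150,320,205,"pics/t6.png",11)
E
```

```text
10.7 [ 535.4 -122.4  195.3] [ 0.556  0.12  -0.823] [ 0.204 -0.979 -0.005] F [-0.2 -0.7 -1.6] T [-0.15  0.77 -0.  ] g 34.9 q [ 0.53 -0.07 -0.15  2.13 -0.58  0.64 -0.6 ]
(np.float64(25.870620240031133), np.float64(-1.2391734943747255), np.float64(-4.688602875761001))
[-1.21981164  0.6424253   1.14988506]
```

View pics/t6.png

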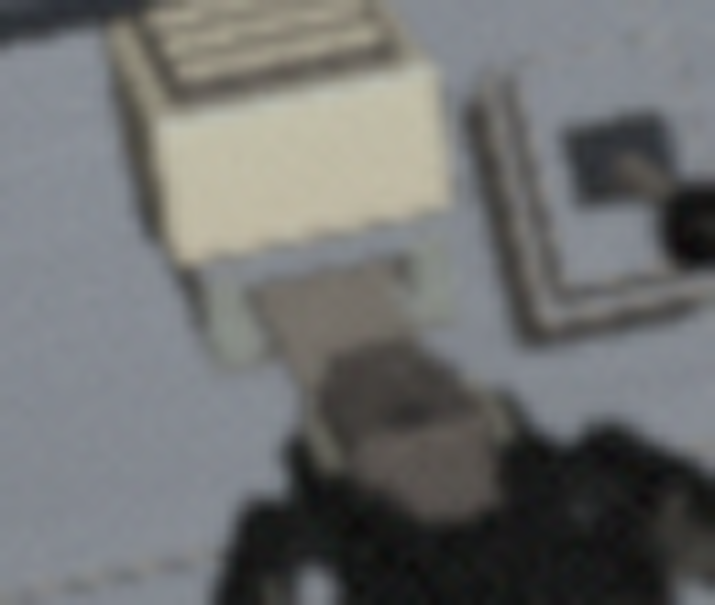

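Call:
step_arm([
  [[0,0,0.012,0,0,0,20],[0,0,0.012,0,0,0,20],[0,0,0.012,0,0,0,20],[0,0,0.012,0,0,0,20],[0,0,0.012,0,0,0,20],[0,0,0.012,0,0,0,20],[0,0,0,0,0,0,20],[0,0,0,0,0,0,20],[0,0,0,0,0,0,20],[0,0,0,0,0,0,20]],
])

```text
time_s: 12.05
tool_pos: [540.1, -122.2, 191.3]
orientation: [-0.033, 0.949, 0.097, 0.297]
ft_force: [-29.8, 1.2, 28.7]
grip_width: 0.412
```

```bash
python3 - <<'E'
from plan import *
show(); print(depth(-1)); s=status.read_state(); print(cur()[1].inv().apply(s['ft_force']))
E
```

```text
12.05 [ 540.1 -122.2  191.3] [ 0.558  0.12  -0.821] [ 0.204 -0.979 -0.004] F [-29.8   1.2  28.7] T [1.29 3.07 1.37] g 35.2 q [ 0.53 -0.06 -0.15  2.13 -0.58  0.63 -0.6 ]
(np.float64(31.825754049018396), np.float64(0.5679520339025612), np.float64(-3.8283202918254293))
[ -7.36609736  -7.35038652 -40.09748214]
```

Call:
step_arm([
  [[0,0,-0.03,0,0,0,20],[0,0,-0.04,0,0,0,20],[0,0,-0.08,0,0,0,20],[0,0,-0.09,0,0,0,20],[0,0,-0.09,0,0,0,20],[0,0,-0.09,0,0,0,20],[0,0,-0.09,0,0,0,20],[0,0,-0.08,0,0,0,20],[0,0,-0.02,0,0,0,20],[0,0,0,0,0,0,20]],
])

```text
time_s: 13.3
tool_pos: [499.5, -130.3, 248.6]
orientation: [-0.033, 0.95, 0.097, 0.296]
ft_force: [0.2, -0.4, -1.9]
grip_width: 0.408
```

```bash
python3 - <<'E'
from plan import *
show(); print(depth(-1))
E
```

```text
13.3 [ 499.5 -130.3  248.6] [ 0.556  0.12  -0.822] [ 0.204 -0.979 -0.005] F [ 0.2 -0.4 -1.9] T [-0.19  0.78  0.  ] g 34.9 q [ 0.57 -0.19 -0.12  2.11 -0.54  0.8  -0.62]
(np.float64(-38.88910534995364), np.float64(-0.7079969288375273), np.float64(-4.260206383746984))
```

Call:
step_arm([
  [[0,-0.2,0.02,0,0,0,20],[0,-0.2,0.02,0,0,0,20],[0,-0.2,0.02,0,0,0,20],[0,-0.2,0.02,0,0,0,20],[0,-0.2,0.02,0,0,0,20],[0,-0.2,0.02,0,0,0,20],[0,-0.133,0.02,0,0,0,20],[0,0,0,0,0,0,20],[0,0,0,0,0,0,20],[0,0,0,0,0,0,20]],
])

```text
time_s: 14.55
tool_pos: [507.2, 21.1, 225.1]
orientation: [-0.039, 0.951, 0.099, 0.289]
ft_force: [-2.0, 2.7, 7.7]
grip_width: 0.412
```

```bash
python3 - <<'E'
from plan import *
import h
h.snap(7)
show(); print(depth(1))
h.crop("top",7,205,160,270,215,"pics/t7.png",11);h.crop("scene",7,180,110,300,230,"pics/s7.png",5)
E
```

```text
14.65 [507.2  21.1 225.1] [ 0.542  0.131 -0.83 ] [ 0.212 -0.977 -0.017] F [-0.5  2.   7. ] T [ 0.72 -0.32  0.44] g 35.1 q [ 0.24 -0.25 -0.22  2.2  -0.33  0.64 -1.14]
(np.float64(2.3315482153578726), np.float64(15.70968346812255), np.float64(7.659321124246732))
```

View pics/t7.png

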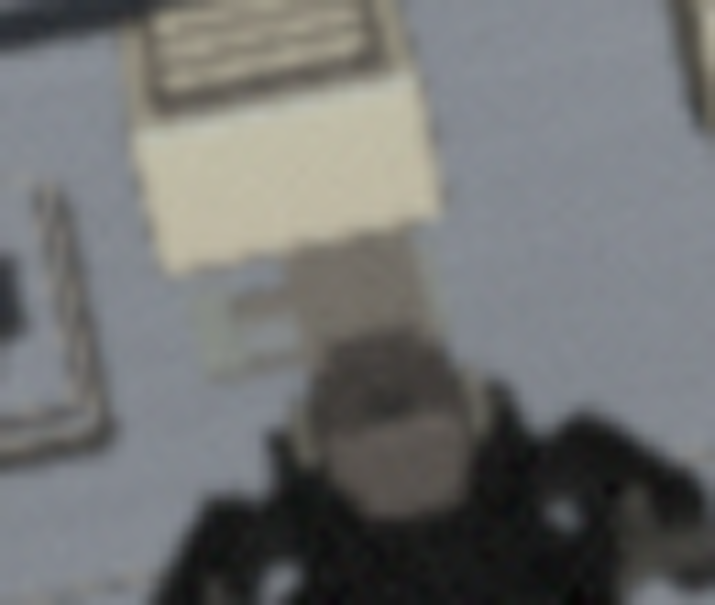

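```bash
python3 - <<'E'
from plan import *
p,r=cur()
t=tcp(-1,-25)+Q35.apply([-1,-4.5,0])
print(t)
plan([(p+[0,0,50],r,2,20),(t+[0,0,30],Q35,7,20),(t,Q35,1,20)])
E
```

```text
[ 506.41834135 -128.09477456  236.73534137]
[[[0.116,-0.003,-0.173,0.0,0.0,0.0,20],[0.116,-0.004,-0.173,0.0,0.0,0.0,20],[-0.036,0.174,-0.016,-0.002,0.002,0.0,20],[-0.036,0.174,-0.015,-0.002,0.002,0.0,20],[-0.036,0.173,-0.015,-0.002,0.002,0.0,20],[-0.036,0.174,-0.014,-0.001,0.002,0.0,20],[-0.035,0.174,-0.014,-0.002,0.002,-0.001,20],[-0.036,0.173,-0.013,-0.001,0.001,0.0,20],[-0.036,0.174,-0.014,-0.002,0.002,-0.001,20],[-0.143,-0.001,0.205,0.0,0.0,0.0,20]]]
```

Call:
step_arm([
  [[0.116,-0.003,-0.173,0,0,0,20],[0.116,-0.003,-0.173,0,0,0,20],[-0.036,0.174,-0.016,-0.002,0.002,0,20],[-0.036,0.174,-0.015,-0.002,0.002,0,20],[-0.036,0.173,-0.015,-0.002,0.002,0,20],[-0.036,0.174,-0.014,-0.001,0.002,0,20],[-0.035,0.174,-0.014,-0.002,0.002,0,20],[-0.036,0.173,-0.013,-0.001,0.001,0,20],[-0.036,0.174,-0.014,-0.002,0.002,0,20],[-0.143,0,0.205,0,0,0,20]],
])

```text
time_s: 15.9
tool_pos: [519.0, -132.2, 231.8]
orientation: [-0.031, 0.95, 0.096, 0.295]
ft_force: [0.5, 0.5, -2.4]
grip_width: 0.41
```

```bash
python3 - <<'E'
from plan import *
import h
h.snap(8)
show(); print(depth(-1))
h.crop("top",8,255,150,320,205,"pics/t8.png",11);h.crop("scene",8,180,150,260,240,"pics/s8.png",6)
t=tcp(-1,-25)+Q35.apply([-1,-4.5,0])
plan([(t,Q35,2,20),(t+D*25,Q35,8,20)])
E
```

```text
16.0 [ 515.9 -129.1  226.2] [ 0.546  0.12  -0.829] [ 0.203 -0.979 -0.009] F [-0.1  1.2 -1.6] T [-0.11  0.83  0.06] g 34.9 q [ 0.29 -0.15  0.11  2.11 -0.48  0.73 -0.68]
(np.float64(-11.15637775805063), np.float64(-1.450295055405501), np.float64(-2.329136552784185))
[[[-0.007,-0.012,-0.058,-0.002,0.005,-0.002,20],[-0.006,-0.013,-0.057,-0.002,0.006,-0.002,20],[0.0,0.0,0.026,0.0,0.0,0.0,20],[0.0,0.0,0.026,0.0,0.0,0.0,20],[0.0,0.0,0.026,0.0,0.0,0.0,20],[0.0,0.0,0.026,0.0,0.0,0.0,20],[0.0,0.0,0.026,0.0,0.0,0.0,20],[0.0,0.0,0.026,0.0,0.0,0.0,20],[0.0,0.0,0.026,0.0,0.0,0.0,20],[0.0,0.001,0.026,0.0,0.0,0.0,20]]]
```

View pics/t8.png

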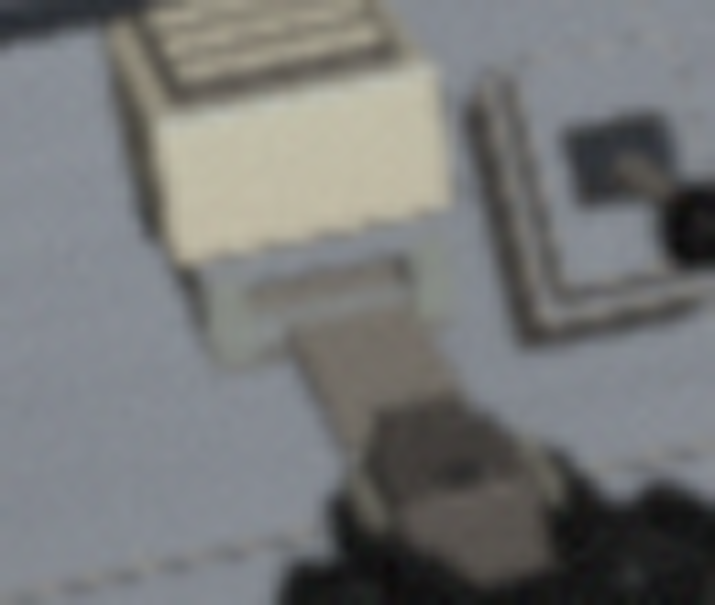

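View pics/s8.png

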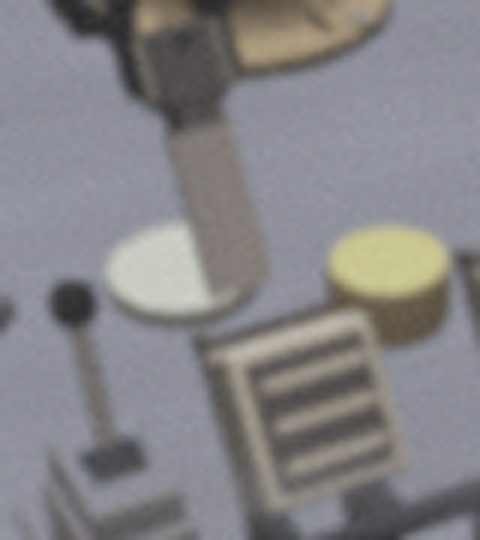

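Call:
step_arm([
  [[0,-0.009,0,0,0,0,20],[0,-0.009,0,0,0,0,20],[0,0,0,0,0,0,20],[0,0,0,0,0,0,20],[0,0,0,0,0,0,20],[0,0,0,0,0,0,20],[0,0,0,0,0,0,20],[0,0,0,0,0,0,20],[0,0,0,0,0,0,20],[0,0,0,0,0,0,20]],
])

```text
time_s: 17.25
tool_pos: [518.3, -127.5, 231.3]
orientation: [-0.032, 0.95, 0.097, 0.294]
ft_force: [-0.6, -0.9, -0.9]
grip_width: 0.414
```

```bash
python3 - <<'E'
from plan import *
show(); print(depth(-1))
t=lambda d:tcp(-1,d)+Q35.apply([-1,-4.5,0])
plan([(t(-15),Q35,3,20),(t(12),Q35,7,20)])
E
```

```text
17.25 [ 518.3 -127.5  231.3] [ 0.553  0.118 -0.825] [ 0.203 -0.979 -0.004] F [-0.6 -0.9 -0.9] T [-0.17  0.81  0.02] g 35.4 q [ 0.29 -0.15  0.1   2.11 -0.48  0.73 -0.69]
(np.float64(-13.819413843378706), np.float64(4.497264915254621), np.float64(-3.0082248877203255))
[[[-0.018,-0.005,-0.003,-0.001,0.002,-0.001,20],[-0.018,-0.005,-0.003,0.0,0.002,0.0,20],[-0.018,-0.005,-0.004,-0.001,0.002,-0.001,20],[0.0,0.0,0.032,0.0,0.0,0.0,20],[0.0,0.0,0.032,0.0,0.0,0.0,20],[0.0,0.0,0.032,0.0,0.0,0.0,20],[0.0,0.0,0.032,0.0,0.0,0.0,20],[0.0,0.0,0.032,0.0,0.0,0.0,20],[0.0,0.0,0.033,0.0,0.0,0.0,20],[0.0,0.0,0.032,0.0,0.0,0.0,20]]]
```

Call:
step_arm([
  [[-0.018,-0.005,-0.003,-0.001,0.002,-0.001,20],[-0.018,-0.005,-0.003,0,0.002,0,20],[-0.018,-0.005,-0.004,-0.001,0.002,-0.001,20],[0,0,0.01,0,0,0,20],[0,0,0.03,0,0,0,20],[0,0,0.03,0,0,0,20],[0,0,0.03,0,0,0,20],[0,0,0.03,0,0,0,20],[0,0,0.03,0,0,0,20],[0,0,0.03,0,0,0,20]],
])

```text
time_s: 18.5
tool_pos: [525.0, -124.2, 209.7]
orientation: [-0.031, 0.949, 0.098, 0.299]
ft_force: [-1.0, -0.6, -1.3]
grip_width: 0.41
```

```bash
python3 - <<'E'
from plan import *
show(); print(depth(-1))
E
```

```text
18.5 [ 525.  -124.2  209.7] [ 0.562  0.117 -0.819] [ 0.204 -0.979  0.   ] F [-1.  -0.6 -1.3] T [-0.18  0.8  -0.02] g 35.1 q [ 0.28 -0.12  0.1   2.14 -0.52  0.66 -0.65]
(np.float64(7.988267652632616), np.float64(-0.9487164029949471), np.float64(-4.495981401251164))
```

Call:
step_arm([
  [[0,0,0.024,0,0,0,20],[0,0,0.024,0,0,0,20],[0,0,0.024,0,0,0,20],[0,0,0.024,0,0,0,20],[0,0,0.024,0,0,0,20],[0,0,0.024,0,0,0,20],[0,0,0.018,0,0,0,20],[0,0,0,0,0,0,20],[0,0,0,0,0,0,40],[0,0,0,0,0,0,44]],
], grip_force=80)

```text
time_s: 19.75
tool_pos: [536.1, -122.2, 194.6]
orientation: [-0.03, 0.949, 0.098, 0.3]
ft_force: [0.5, 0.5, -0.2]
grip_width: 0.513
```

```bash
python3 - <<'E'
from plan import *
import h
show(); print(depth(-1))
p,r=cur()
h.snap(9)
h.crop("top",9,255,150,320,205,"pics/t9.png",11);h.crop("scene",9,180,150,260,240,"pics/s9.png",6)
g=p+r.apply([0,0,-18.5])
print("grip",g)
E
```

```text
19.75 [ 536.1 -122.2  194.6] [ 0.562  0.116 -0.819] [ 0.204 -0.979  0.001] F [ 0.5  0.5 -0.2] T [-0.13  0.61  0.04] g 43.8 q [ 0.26 -0.08  0.1   2.14 -0.55  0.62 -0.62]
(np.float64(26.846210252659098), np.float64(-0.30565510241095384), np.float64(-4.177503627049482))
grip [ 525.66302562 -124.34362134  209.75484715]
```

View pics/t9.png

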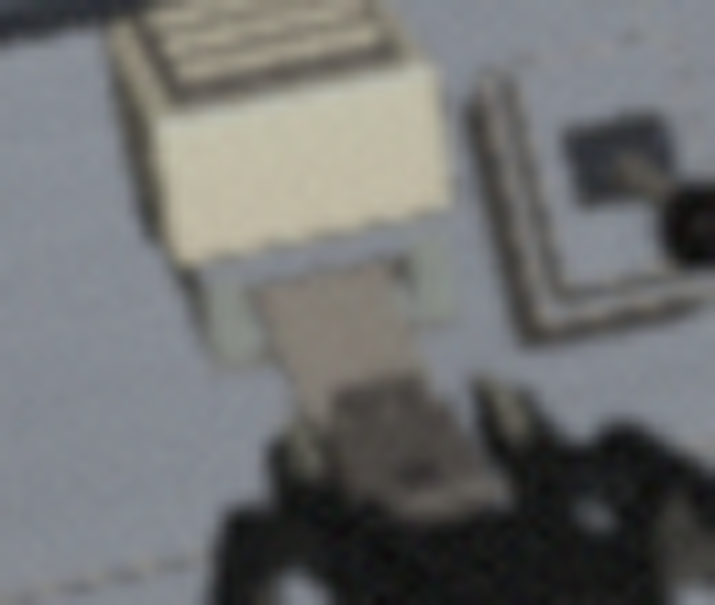

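View pics/s9.png

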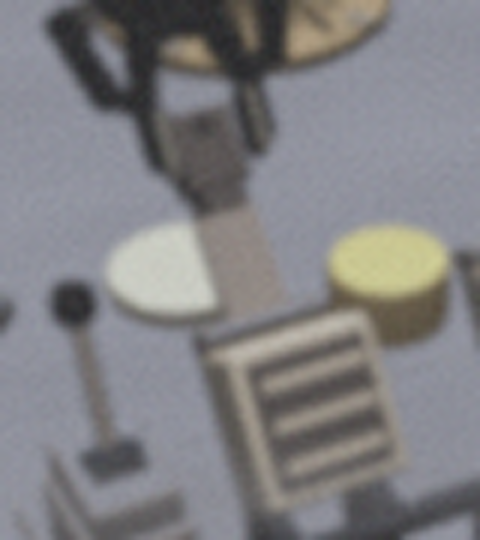

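```bash
cat > meas.py <<'E'
from h import *
from plan import *
def blade(i,side,n="top",zmin=136,half=14,xr=(-75,8)):
    """fit the +x face of blade in press frame (x,z) """
    p,d=load(n,i);W=cloud(n,d)
    c,s=np.cos(PR[2]),np.sin(PR[2]); X=(W[...,0]-PR[0])*c+(W[...,1]-PR[1])*s; Y=-(W[...,0]-PR[0])*s+(W[...,1]-PR[1])*c;Z=W[...,2]
    return X,Y,Z,p
E
python3 - <<'E'
from meas import *
for n in("top","scene"):
    X,Y,Z,p=blade(9,-1,n)
    m=(abs(Y+78)<14)&(X>-110)&(X<10)&(Z>132)&(Z<260)
    v,u=np.nonzero(m)
    o=np.argsort(Z[m])
    for k in o[::max(1,len(o)//40)]:
        print(n,u[k],v[k],X[m][k].round(1),Y[m][k].round(1),Z[m][k].round(1),p[v[k],u[k]])
E
```

```text
top 285 177 -2.8 -79.3 132.5 [130 125 116]
top 281 179 -6.3 -65.7 133.6 [130 124 114]
top 286 178 -6.9 -81.1 135.4 [129 124 115]
top 287 173 7.4 -87.6 136.2 [125 127 131]
top 280 174 8.9 -65.9 136.9 [128 133 139]
top 281 174 8.0 -68.7 138.0 [129 132 137]
top 288 179 -11.9 -85.6 139.9 [132 126 118]
top 286 180 -13.9 -78.7 142.0 [130 124 115]
top 286 181 -17.2 -77.7 144.0 [131 123 115]
top 289 180 -16.5 -86.9 146.0 [130 125 116]
top 285 182 -19.9 -73.6 146.7 [131 125 117]
top 291 181 -21.0 -91.8 147.8 [128 122 114]
top 289 182 -23.2 -84.6 151.5 [128 122 112]
top 288 183 -25.6 -80.9 152.3 [123 117 109]
top 290 182 -24.5 -86.9 155.7 [126 122 113]
top 292 183 -29.1 -91.6 158.4 [114 111 102]
top 287 184 -29.0 -76.0 160.2 [115 110 103]
top 290 184 -33.8 -81.5 180.9 [96 90 83]
top 288 185 -35.9 -74.6 184.5 [82 78 75]
top 290 185 -37.3 -80.0 185.8 [80 76 72]
top 289 186 -40.0 -76.0 188.9 [74 71 66]
top 286 187 -41.0 -66.8 189.7 [75 71 67]
top 291 186 -41.5 -81.3 191.3 [73 69 67]
top 287 189 -47.9 -67.5 194.7 [75 70 68]
top 293 187 -46.2 -85.6 195.6 [75 71 66]
top 293 188 -49.2 -84.5 197.9 [72
[... 1884 characters left out ...]
1 107]
scene 214 181 -40.9 -84.1 190.0 [82 77 78]
scene 213 181 -39.2 -88.1 192.3 [80 72 73]
scene 218 178 -45.3 -67.8 193.9 [88 84 83]
scene 218 177 -46.7 -67.0 196.6 [91 87 87]
scene 217 176 -50.8 -68.6 198.7 [92 87 85]
scene 211 177 -52.1 -88.9 200.4 [84 82 80]
scene 218 175 -49.9 -65.2 201.9 [89 84 82]
scene 210 176 -52.6 -91.8 204.9 [89 85 85]
scene 213 175 -50.8 -82.0 206.6 [93 87 86]
scene 216 173 -55.1 -69.5 208.0 [88 84 84]
scene 210 173 -60.4 -88.0 210.7 [92 89 87]
scene 215 171 -60.5 -70.3 212.9 [82 80 77]
scene 213 171 -60.8 -77.1 214.7 [72 67 70]
scene 212 170 -64.0 -79.0 217.4 [81 78 80]
scene 211 169 -67.7 -80.7 219.7 [104 100 103]
scene 214 168 -64.5 -71.4 222.4 [106 102 107]
```

```bash
python3 - <<'E'
from plan import *
p,r=cur(); show()
g=p+r.apply([0,0,-18.5]); c,s=np.cos(PR[2]),np.sin(PR[2]); e=g-[PR[0],PR[1],0]
print("press", c*e[0]+s*e[1], -s*e[0]+c*e[1], e[2])
Y=-s*e[0]+c*e[1]
T=tilt(np.radians(7)); G=pw(-61,Y,190)
plan([(G+T.apply([0,0,18.5]),T,7,44),(G+T.apply([0,0,18.5]),T,3,44)])
E
```

```text
19.85 [ 536.  -122.1  194.4] [ 0.562  0.116 -0.819] [ 0.204 -0.979  0.001] F [ 0.   0.2 -0. ] T [-0.1   0.59 -0.  ] g 44.3 q [ 0.26 -0.08  0.1   2.14 -0.55  0.62 -0.62]
press -55.42047040787851 -74.82340026396204 209.59603562430976
[[[-0.029,0.0,0.013,0.0,-0.045,0.0,44],[-0.028,0.0,0.015,0.0,-0.044,0.0,44],[-0.027,0.0,0.017,0.0,-0.045,0.0,44],[-0.026,0.0,0.018,0.0,-0.044,0.0,44],[-0.025,0.0,0.02,0.0,-0.045,0.0,44],[-0.023,0.0,0.022,0.0,-0.044,0.0,44],[-0.022,0.0,0.023,0.0,-0.045,0.0,44],[0.0,0.0,0.0,0.0,0.0,0.0,44],[0.0,0.0,0.0,0.0,0.0,0.0,44],[0.0,0.0,0.0,0.0,0.0,0.0,44]]]
```

Call:
step_arm([
  [[-0.029,0,0.013,0,-0.045,0,44],[-0.028,0,0.015,0,-0.044,0,44],[-0.027,0,0.017,0,-0.045,0,44],[-0.026,0,0.018,0,-0.044,0,44],[-0.025,0,0.02,0,-0.045,0,44],[-0.023,0,0.022,0,-0.044,0,44],[-0.022,0,0.023,0,-0.045,0,44],[0,0,0,0,0,0,44],[0,0,0,0,0,0,44],[0,0,0,0,0,0,44]],
], grip_force=25)

```text
time_s: 21.1
tool_pos: [521.7, -125.2, 171.5]
orientation: [-0.006, 0.993, 0.102, 0.061]
ft_force: [0.4, 0.3, -0.6]
grip_width: 0.518
```

```bash
python3 - <<'E'
from plan import *
import h
h.snap(10)
show()
T=tilt(np.radians(7)); G=pw(-61,-74.8,190); print(G+T.apply([0,0,18.5]))
h.crop("top",10,255,150,320,205,"pics/t10.png",11);h.crop("scene",10,180,150,260,240,"pics/s10.png",6)
E
```

```text
21.2 [ 521.8 -125.1  171.5] [ 0.119  0.024 -0.993] [ 0.203 -0.979  0.001] F [-0.7  0.2  0.4] T [-0.01  0.12  0.  ] g 43.7 q [ 0.19  0.15  0.02  1.81 -0.06  1.07 -1.13]
[ 522.31147761 -124.89239937  171.63789619]
```

View pics/s10.png

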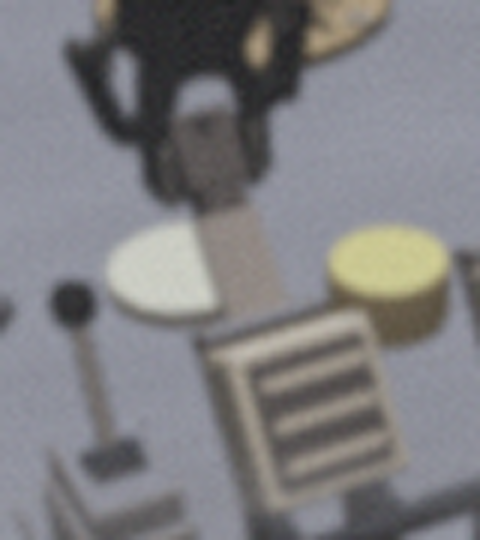

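View pics/t10.png

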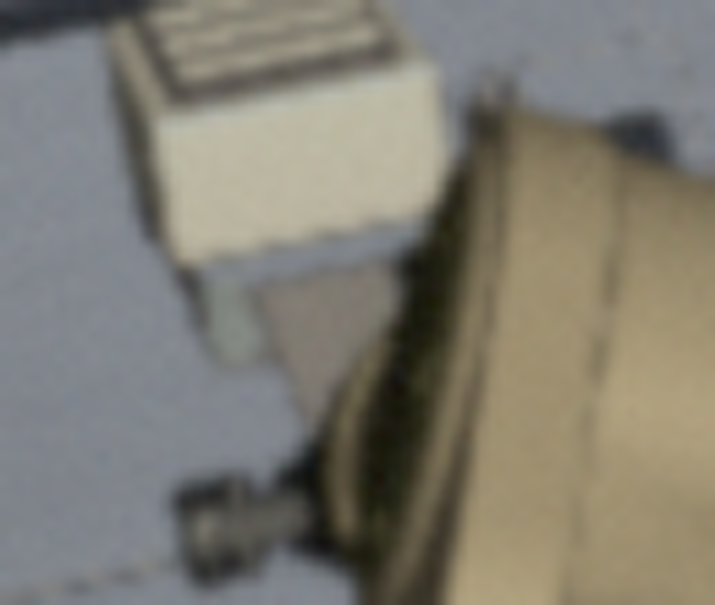

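```bash
python3 - <<'E'
from plan import *
p,r=cur()
U=pw(-np.sin(np.radians(42)),0,np.cos(np.radians(42)))-pw(0,0,0)
plan([(p,r,4,20),(p+U*8,r,2,20),(p+U*60,r,4,20)])
E
```

```text
[[[0.0,0.0,0.0,0.0,0.0,0.0,20],[0.0,0.0,0.0,0.0,0.0,0.0,20],[0.0,0.0,0.0,0.0,0.0,0.0,20],[0.0,0.0,0.0,0.0,0.0,0.0,20],[-0.019,0.0,-0.027,0.0,0.0,0.0,20],[-0.019,0.0,-0.028,0.0,0.0,0.0,20],[-0.062,0.0,-0.089,0.0,0.0,0.0,20],[-0.062,0.0,-0.088,0.0,0.0,0.0,20],[-0.063,0.0,-0.089,0.0,0.0,0.0,20],[-0.062,0.0,-0.088,0.0,0.0,0.0,20]]]
```

Call:
step_arm([
  [[0,0,0,0,0,0,20],[0,0,0,0,0,0,20],[0,0,0,0,0,0,20],[0,0,0,0,0,0,20],[-0.019,0,-0.027,0,0,0,20],[-0.019,0,-0.028,0,0,0,20],[-0.062,0,-0.089,0,0,0,20],[-0.062,0,-0.088,0,0,0,20],[-0.062,0,-0.089,0,0,0,20],[-0.062,0,-0.088,0,0,0,20]],
], grip_force=90)

```text
time_s: 22.45
tool_pos: [482.1, -133.3, 216.6]
orientation: [-0.006, 0.993, 0.102, 0.06]
ft_force: [0.0, -1.1, -1.7]
grip_width: 0.414
```

```bash
python3 - <<'E'
from plan import *
import h
show()
h.snap(11)
h.crop("top",11,235,150,320,215,"pics/t11.png",9);h.crop("scene",11,180,130,260,230,"pics/s11.png",6)
E
```

```text
22.45 [ 482.1 -133.3  216.6] [ 0.118  0.024 -0.993] [ 0.204 -0.979  0.   ] F [ 0.  -1.1 -1.7] T [0.07 0.18 0.05] g 35.4 q [ 0.22  0.04  0.03  1.82 -0.06  1.17 -1.1 ]
```

View pics/s11.png

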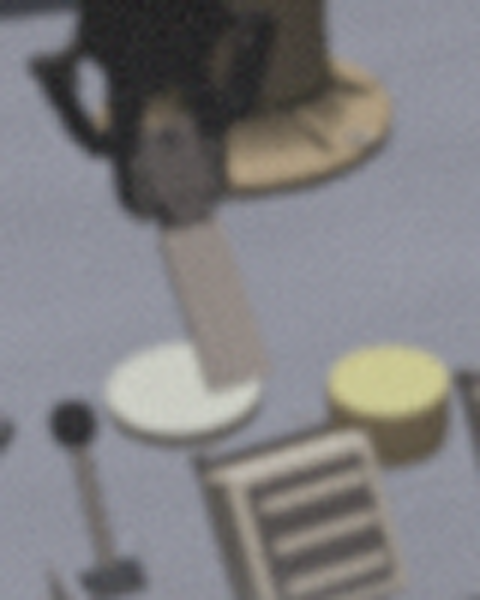

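View pics/t11.png

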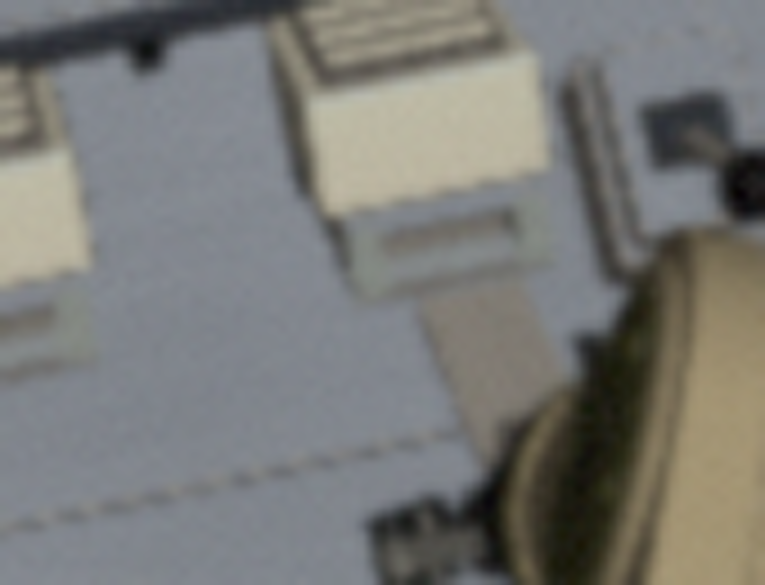

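```bash
cat >> meas.py <<'E'
def bladefit(i,side,zlo,zhi,y0,n,pr=True):
    X,Y,Z,p=blade(i,side,n)
    m=(abs(Y-y0)<11)&(X>-120)&(X<20)&(Z>zlo)&(Z<zhi)
    x,y,z=X[m],Y[m],Z[m]; ok=np.ones(len(x),bool)
    for _ in range(6):
        a=np.polyfit(z[ok],x[ok],1); e=x-np.polyval(a,z); ok=abs(e)<max(2.5,2*np.std(e[ok]))
    print(n,"lean deg",np.degrees(np.arctan(-a[0])).round(1),"n",ok.sum(),"x at zmid",np.polyval(a,(zlo+zhi)/2).round(1),(zlo+zhi)/2,"zrange",z[ok].min().round(),z[ok].max().round())
E
python3 - <<'E'
from meas import *
for n in("top","scene"):
    X,Y,Z,p=blade(11,-1,n)
    m=(abs(Y+80)<40)&(X>-130)&(X<-12)&(Z>110)&(Z<205)
    print(n,"y range at z<160",np.percentile(Y[m&(Z<165)],[2,50,98]),"zmin",np.sort(Z[m])[:8].round(),"x max",np.sort(X[m])[-8:].round())
    bladefit(11,-1,140,195,-80,n)
p,r=cur(); g=p+r.apply([0,0,-18.5]); c,s=np.cos(PR[2]),np.sin(PR[2]); e=g-[PR[0],PR[1],0]
print("grip press", c*e[0]+s*e[1], -s*e[0]+c*e[1], e[2])
E
```

```text
top y range at z<160 [-110.31339416  -78.10119443  -50.10266907] zmin [112. 114. 116. 116. 117. 117. 118. 118.] x max [-13. -13. -13. -12. -12. -12. -12. -12.]
top lean deg 42.6 n 75 x at zmid -34.8 167.5 zrange 153.0 194.0
scene y range at z<160 [-94.55468543 -77.85567329 -58.15156799] zmin [147. 148. 151. 151. 152. 152. 152. 152.] x max [-20. -20. -20. -19. -19. -18. -17. -16.]
scene lean deg 43.8 n 107 x at zmid -33.4 167.5 zrange 152.0 195.0
grip press -101.69099125738214 -75.32230174991307 235.79831810192218
```

```bash
cat >> plan.py <<'E'
REL=36.2
TL=tilt(np.radians(35-REL)); 
def ltcp(d,dx=0,dy=0):
    M=pw(dx,84.5+dy,130); return M-D*(124-d)+TL.apply([0,0,18.5])
def lstate():
    p,r=cur(); z=r.as_matrix()[:,2]; g=p-18.5*z
    xp=pw(1,0,0)-pw(0,0,0); lean=np.arctan2(z@xp,-z[2])+np.radians(REL)
    dr=np.sin(lean)*xp+np.array([0,0,-np.cos(lean)]); tip=g+124*dr; e=tip-pw(0,84.5,130)
    yp=pw(0,1,0)-pw(0,0,0); n=np.cross(yp,D)
    print('depth',(e@D).round(1),'n(+x up)',(e@n).round(1),'y',(e@yp).round(1),'lean',np.degrees(lean).round(1),'Faxial',(status.read_state()['ft_force']@D).round(1),'Fn',(status.read_state()['ft_force']@n).round(1))
E
python3 - <<'E'
from plan import *
print(ltcp(-25)); show()
plan([(ltcp(-25),TL,8,20)])
E
```

```text
[463.34587246  25.5543466  233.55771195]
22.55 [ 482.6 -133.7  217.4] [ 0.12   0.023 -0.992] [ 0.203 -0.979  0.001] F [ 0.7  0.2 -2.1] T [0.04 0.21 0.02] g 35.0 q [ 0.22  0.04  0.03  1.82 -0.06  1.17 -1.1 ]
[[[0.016,-0.166,-0.015,0.0,-0.011,0.0,20],[0.016,-0.167,-0.015,0.0,-0.011,0.0,20],[0.015,-0.166,-0.016,0.0,-0.012,0.0,20],[0.015,-0.167,-0.016,0.0,-0.011,0.0,20],[0.015,-0.166,-0.016,0.0,-0.012,0.0,20],[0.015,-0.167,-0.017,0.0,-0.011,0.0,20],[0.014,-0.166,-0.017,0.0,-0.012,0.0,20],[0.014,-0.167,-0.017,0.001,-0.011,0.0,20],[0,0,0,0,0,0,20],[0,0,0,0,0,0,20]]]
```

Call:
step_arm([
  [[0.016,-0.166,-0.015,0,-0.011,0,20],[0.016,-0.167,-0.015,0,-0.011,0,20],[0.015,-0.166,-0.016,0,-0.012,0,20],[0.015,-0.167,-0.016,0,-0.011,0,20],[0.015,-0.166,-0.016,0,-0.012,0,20],[0.015,-0.167,-0.017,0,-0.011,0,20],[0.014,-0.166,-0.017,0,-0.012,0,20],[0.014,-0.167,-0.017,0,-0.011,0,20],[0,0,0,0,0,0,20],[0,0,0,0,0,0,20]],
])

```text
time_s: 23.8
tool_pos: [463.5, 25.5, 231.9]
orientation: [0.001, 0.995, 0.102, -0.011]
ft_force: [-1.0, -1.0, -1.2]
grip_width: 0.412
```

```bash
python3 - <<'E'
from meas import *
show();lstate()
snap(12)
show();lstate()
crop("top",12,200,150,285,215,"pics/t12.png",9);crop("scene",12,210,120,290,220,"pics/s12.png",6)
for n in("top","scene"): bladefit(12,1,150,200,82,n)
E
```

```text
23.8 [463.5  25.5 231.9] [-0.022 -0.005 -1.   ] [ 0.204 -0.979  0.001] F [-1.  -1.  -1.2] T [-0.02  0.03  0.01] g 35.2 q [ 0.01  0.06 -0.15  1.76  0.01  1.34 -1.5 ]
depth -23.5 n(+x up) 1.0 y -0.1 lean 34.9 Faxial 0.3 Fn 1.6
23.9 [463.5  25.2 231.9] [-0.022 -0.005 -1.   ] [ 0.202 -0.979  0.001] F [-0.8  0.1 -2. ] T [-0.03  0.03 -0.  ] g 34.8 q [ 0.01  0.06 -0.15  1.76  0.01  1.34 -1.5 ]
depth -23.6 n(+x up) 1.1 y -0.4 lean 34.9 Faxial 1.2 Fn 1.7Traceback (most recent call last):
  File "<stdin>", line 6, in <module>
  File "meas.py", line 13, in bladefit
    a=np.polyfit(z[ok],x[ok],1); e=x-np.polyval(a,z); ok=abs(e)<max(2.5,2*np.std(e[ok]))
    raise TypeError("expected non-empty vector for x")
TypeError: expected non-empty vector for x
```

View pics/t12.png

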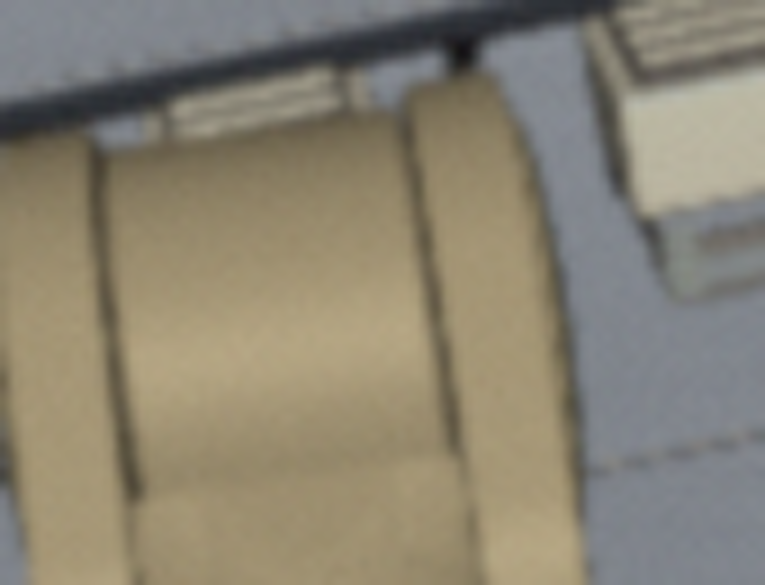

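View pics/s12.png

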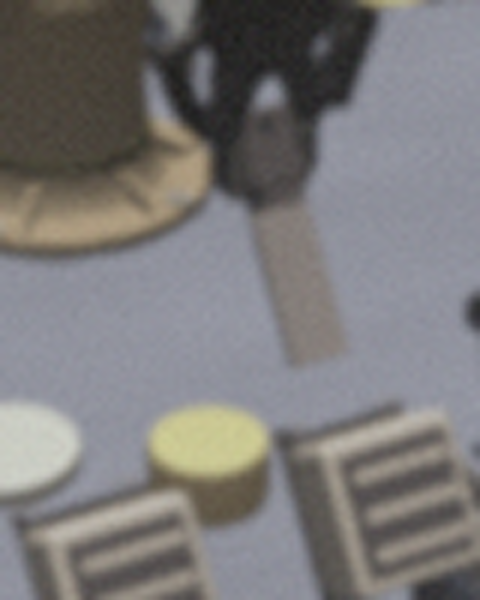

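```bash
python3 - <<'E'
from meas import *
bladefit(12,1,155,210,80,"scene")
X,Y,Z,p=blade(12,1,"scene")
m=(abs(Y-80)<45)&(X>-100)&(X<-6)&(Z>125)&(Z<210)
print(m.sum(),"y",[ (int(z),np.percentile(Y[m&(abs(Z-z)<5)],[3,50,97]).round(1)) for z in(155,165,175,185,195)],np.sort(Z[m])[:8].round(1))
# expected face line
p_,r=cur()
lean=np.radians(34.9); c,s=np.cos(PR[2]),np.sin(PR[2]); g=p_-18.5*r.as_matrix()[:,2]; e=g-[PR[0],PR[1],0]; gx=c*e[0]+s*e[1]; gy=-s*e[0]+c*e[1]
print("grip",gx,gy,g[2],"face x at 182.5:",gx+(g[2]-182.5)*np.tan(lean)+3/np.cos(lean))
X,Y,Z,p=blade(11,-1,"scene")
m=(abs(Y+80)<45)&(X>-100)&(X<-6)&(Z>145)&(Z<210)
print(m.sum(),"y right",[ (int(z),np.percentile(Y[m&(abs(Z-z)<5)],[3,50,97]).round(1)) for z in(155,165,175,185,195)])
E
```

```text
scene lean deg 35.1 n 101 x at zmid -33.5 182.5 zrange 155.0 209.0
204 y [(155, array([66.1, 83.5, 99.7])), (165, array([64.5, 79.3, 98.2])), (175, array([ 63.6,  80.5, 100.4])), (185, array([64.7, 83.7, 98. ])), (195, array([65.1, 80.7, 98.8]))] [154.5 155.1 155.5 155.7 155.9 155.9 156.7 156.8]
grip -85.40282620656053 84.09476273622127 250.42291764500368 face x at 182.5: -34.361283445508114
277 y right [(155, array([-93.6, -75.7, -58.8])), (165, array([-94.1, -79. , -59.1])), (175, array([-94.7, -77.8, -60.6])), (185, array([-93.8, -74.3, -59.9])), (195, array([-94.1, -79.5, -59.9]))]
```

```bash
python3 - <<'E'
from plan import *
plan([(ltcp(-18,0,1),TL,3,20),(ltcp(6,0,1),TL,7,20)])
E
```

```text
[[[0.011,-0.004,0.011,0.0,0.0,0.0,20],[0.011,-0.004,0.011,0.0,0.0,0.0,20],[0.012,-0.004,0.011,0.0,0.001,-0.001,20],[0.017,0.0,0.023,0.0,0.0,0.0,20],[0.017,0.0,0.023,0.0,0.0,0.0,20],[0.017,0.0,0.023,0.0,0.0,0.0,20],[0.017,0.0,0.023,0.0,0.0,0.0,20],[0.017,0.0,0.023,0.0,0.0,0.0,20],[0.017,0.0,0.023,0.0,0.0,0.0,20],[0.016,0.0,0.024,0.0,0.0,0.0,20]]]
```

Call:
step_arm([
  [[0.011,-0.004,0.011,0,0,0,20],[0.011,-0.004,0.011,0,0,0,20],[0.011,-0.004,0.011,0,0,0,20],[0.017,0,0.023,0,0,0,20],[0.017,0,0.023,0,0,0,20],[0.017,0,0.023,0,0,0,20],[0.017,0,0.023,0,0,0,20],[0.017,0,0.023,0,0,0,20],[0.017,0,0.023,0,0,0,20],[0.017,0,0.023,0,0,0,20]],
])

```text
time_s: 25.15
tool_pos: [480.7, 31.3, 208.2]
orientation: [0.001, 0.995, 0.103, -0.011]
ft_force: [0.5, 0.7, -1.4]
grip_width: 0.412
```

```bash
python3 - <<'E'
from plan import *
show();lstate()
plan([(ltcp(26,0,1),TL,10,20)])
E
```

```text
25.15 [480.7  31.3 208.2] [-0.022 -0.005 -1.   ] [ 0.204 -0.979  0.   ] F [ 0.5  0.7 -1.4] T [-0.07  0.01  0.01] g 35.2 q [ 0.01  0.11 -0.15  1.76  0.02  1.29 -1.51]
depth 6.2 n(+x up) -0.2 y 2.1 lean 34.9 Faxial 1.5 Fn 0.3
[[[0.01,0.001,0.013,0.0,0.0,0.0,20],[0.01,0.001,0.014,0.0,0.0,0.0,20],[0.009,0.001,0.013,0.0,0.0,0.0,20],[0.01,0.001,0.014,0.0,0.0,0.0,20],[0.009,0.001,0.013,0.0,0.0,0.0,20],[0.01,0.001,0.014,0.0,0.0,0.0,20],[0.009,0.001,0.013,0.0,0.0,0.0,20],[0.01,0.001,0.014,0.0,0.0,0.0,20],[0.009,0.001,0.013,0.0,0.0,0.0,20],[0.01,0.0,0.014,0.0,0.001,0.0,20]]]
```

Call:
step_arm([
  [[0.01,0.001,0.013,0,0,0,20],[0.01,0.001,0.014,0,0,0,20],[0.009,0.001,0.013,0,0,0,20],[0.01,0.001,0.014,0,0,0,20],[0.009,0.001,0.013,0,0,0,20],[0.01,0.001,0.014,0,0,0,20],[0.009,0.001,0.013,0,0,0,20],[0.01,0.001,0.014,0,0,0,20],[0.009,0.001,0.013,0,0,0,20],[0.01,0,0.014,0,0,0,20]],
])

```text
time_s: 26.4
tool_pos: [491.8, 32.5, 191.9]
orientation: [0.001, 0.995, 0.103, -0.011]
ft_force: [-0.9, -1.3, -1.9]
grip_width: 0.41
```

```bash
python3 - <<'E'
from plan import *
show();lstate()
plan([(ltcp(37,0,1),TL,7,20)])
E
```

```text
26.4 [491.8  32.5 191.9] [-0.022 -0.005 -1.   ] [ 0.204 -0.979  0.   ] F [-0.9 -1.3 -1.9] T [ 0.01 -0.05 -0.  ] g 35.0 q [ 0.    0.15 -0.15  1.76  0.02  1.26 -1.52]
depth 25.9 n(+x up) 0.1 y 1.0 lean 34.9 Faxial 0.8 Fn 2.0
[[[0.008,0.0,0.011,0.0,0.0,0.0,20],[0.008,0.0,0.011,0.0,0.0,0.0,20],[0.008,0.0,0.011,0.0,0.0,0.0,20],[0.008,0.0,0.01,0.0,0.0,0.0,20],[0.007,0.0,0.011,0.0,0.0,0.0,20],[0.008,0.0,0.01,0.0,0.0,0.0,20],[0.007,0.0,0.011,0.0,0.001,0.0,20],[0,0,0,0,0,0,20],[0,0,0,0,0,0,20],[0,0,0,0,0,0,20]]]
```

Call:
step_arm([
  [[0.008,0,0.011,0,0,0,20],[0.008,0,0.011,0,0,0,20],[0.008,0,0.011,0,0,0,20],[0.008,0,0.011,0,0,0,20],[0.008,0,0.011,0,0,0,20],[0.008,0,0.011,0,0,0,20],[0.007,0,0.01,0,0,0,20],[0,0,0,0,0,0,20],[0,0,0,0,0,0,20],[0,0,0,0,0,0,20]],
])

```text
time_s: 27.65
tool_pos: [498.0, 33.7, 182.8]
orientation: [0.001, 0.995, 0.103, -0.011]
ft_force: [0.8, 0.4, -2.0]
grip_width: 0.409
```

```bash
python3 - <<'E'
from plan import *
show();lstate()
plan([(ltcp(57,0,1),TL,10,20)])
E
```

```text
27.65 [498.   33.7 182.8] [-0.022 -0.005 -1.   ] [ 0.204 -0.979  0.   ] F [ 0.8  0.4 -2. ] T [ 0.03 -0.02 -0.01] g 34.9 q [ 0.    0.17 -0.15  1.76  0.03  1.24 -1.52]
depth 37.0 n(+x up) 0.1 y 1.0 lean 34.9 Faxial 2.1 Fn 0.4
[[[0.01,0.0,0.013,0.0,0.0,0.0,20],[0.01,0.0,0.014,0.0,0.0,0.0,20],[0.01,0.0,0.013,0.0,0.0,0.0,20],[0.01,0.0,0.014,0.0,0.0,0.0,20],[0.01,0.0,0.013,0.0,0.0,0.0,20],[0.01,0.0,0.014,0.0,0.0,0.0,20],[0.01,0.0,0.013,0.0,0.0,0.0,20],[0.01,0.0,0.014,0.0,0.0,0.0,20],[0.009,0.0,0.013,0.0,0.0,0.0,20],[0.01,0.0,0.014,0.0,0.001,0.0,20]]]
```

Past 32 mm with no force: the left gap is the free one. Continuing.

Call:
step_arm([
  [[0.01,0,0.013,0,0,0,20],[0.01,0,0.014,0,0,0,20],[0.01,0,0.013,0,0,0,20],[0.01,0,0.014,0,0,0,20],[0.01,0,0.013,0,0,0,20],[0.01,0,0.014,0,0,0,20],[0.01,0,0.013,0,0,0,20],[0.01,0,0.014,0,0,0,20],[0.009,0,0.013,0,0,0,20],[0.01,0,0.014,0,0,0,20]],
])

```text
time_s: 28.9
tool_pos: [509.3, 36.1, 166.1]
orientation: [0.001, 0.995, 0.103, -0.011]
ft_force: [0.1, 0.5, -2.1]
grip_width: 0.409
```

```bash
python3 - <<'E'
from plan import *
show();lstate()
plan([(ltcp(77,0,1),TL,10,20)])
E
```

```text
28.9 [509.3  36.1 166.1] [-0.022 -0.005 -1.   ] [ 0.204 -0.979  0.   ] F [ 0.1  0.5 -2.1] T [-0.02  0.04 -0.01] g 35.0 q [-0.    0.2  -0.15  1.75  0.03  1.21 -1.53]
depth 57.3 n(+x up) 0.2 y 1.0 lean 34.9 Faxial 1.9 Fn 1.0
[[[0.01,0.0,0.013,0.0,0.0,0.0,20],[0.01,0.0,0.013,0.0,0.0,0.0,20],[0.01,0.0,0.013,0.0,0.0,0.0,20],[0.01,0.0,0.013,0.0,0.0,0.0,20],[0.01,0.0,0.013,0.0,0.0,0.0,20],[0.01,0.0,0.013,0.0,0.0,0.0,20],[0.009,0.0,0.014,0.0,0.0,0.0,20],[0.01,0.0,0.013,0.0,0.0,0.0,20],[0.009,0.0,0.014,0.0,0.0,0.0,20],[0.01,0.0,0.013,0.0,0.001,0.0,20]]]
```

Call:
step_arm([
  [[0.01,0,0.013,0,0,0,20],[0.01,0,0.013,0,0,0,20],[0.01,0,0.013,0,0,0,20],[0.01,0,0.013,0,0,0,20],[0.01,0,0.013,0,0,0,20],[0.01,0,0.013,0,0,0,20],[0.009,0,0.014,0,0,0,20],[0.01,0,0.013,0,0,0,20],[0.009,0,0.014,0,0,0,20],[0.01,0,0.013,0,0,0,20]],
])

```text
time_s: 30.15
tool_pos: [520.5, 38.4, 150.1]
orientation: [0.001, 0.995, 0.103, -0.011]
ft_force: [0.2, 0.2, -1.7]
grip_width: 0.414
```

```bash
python3 - <<'E'
from plan import *
show();lstate()
plan([(ltcp(88,0,1),TL,8,20)])
E
```

```text
30.15 [520.5  38.4 150.1] [-0.022 -0.005 -1.   ] [ 0.204 -0.979  0.   ] F [ 0.2  0.2 -1.7] T [-0.02 -0.01 -0.06] g 35.3 q [-0.01  0.24 -0.15  1.74  0.04  1.18 -1.53]
depth 77.0 n(+x up) 0.1 y 1.0 lean 34.9 Faxial 1.5 Fn 0.8
[[[0.007,0.0,0.009,0.0,0.0,0.0,20],[0.007,0.0,0.009,0.0,0.0,0.0,20],[0.007,0.0,0.009,0.0,0.0,0.0,20],[0.007,0.0,0.009,0.0,0.0,0.0,20],[0.006,0.0,0.01,0.0,0.0,0.0,20],[0.007,0.0,0.009,0.0,0.0,0.0,20],[0.006,0.0,0.01,0.0,0.0,0.0,20],[0.007,0.0,0.009,0.0,0.001,0.0,20],[0,0,0,0,0,0,20],[0,0,0,0,0,0,20]]]
```

Call:
step_arm([
  [[0.007,0,0.009,0,0,0,20],[0.007,0,0.009,0,0,0,20],[0.007,0,0.009,0,0,0,20],[0.007,0,0.009,0,0,0,20],[0.006,0,0.01,0,0,0,20],[0.007,0,0.009,0,0,0,20],[0.006,0,0.009,0,0,0,20],[0.006,0,0.009,0,0,0,20],[0,0,0,0,0,0,20],[0,0,0,0,0,0,20]],
])

```text
time_s: 31.4
tool_pos: [526.4, 39.7, 141.3]
orientation: [0.001, 0.995, 0.103, -0.011]
ft_force: [-1.1, -0.1, -1.6]
grip_width: 0.41
```

```bash
python3 - <<'E'
from plan import *
show();lstate()
plan([(ltcp(91,0,1),TL,4,20)])
E
```

```text
31.4 [526.4  39.7 141.3] [-0.022 -0.005 -1.   ] [ 0.204 -0.979  0.   ] F [-1.1 -0.1 -1.6] T [ 0.04 -0.01 -0.03] g 35.0 q [-0.01  0.26 -0.15  1.74  0.04  1.17 -1.54]
depth 87.7 n(+x up) 0.1 y 1.0 lean 34.9 Faxial 0.7 Fn 1.8
[[[0.004,0.0,0.006,0.0,0.0,0.0,20],[0.004,0.0,0.006,0.0,0.0,0.0,20],[0.004,0.0,0.005,0.0,0.0,0.0,20],[0.004,0.0,0.006,0.0,0.001,0.0,20],[0,0,0,0,0,0,20],[0,0,0,0,0,0,20],[0,0,0,0,0,0,20],[0,0,0,0,0,0,20],[0,0,0,0,0,0,20],[0,0,0,0,0,0,20]]]
```

Call:
step_arm([
  [[0.004,0,0.006,0,0,0,20],[0.004,0,0.006,0,0,0,20],[0.004,0,0.005,0,0,0,20],[0,0,0,0,0,0,20],[0,0,0,0,0,0,20],[0,0,0,0,0,0,20],[0,0,0,0,0,0,20],[0,0,0,0,0,0,20],[0,0,0,0,0,0,20],[0,0,0,0,0,0,20]],
])

```text
time_s: 32.65
tool_pos: [527.8, 39.9, 139.2]
orientation: [0.001, 0.995, 0.102, -0.011]
ft_force: [-0.9, -0.7, -2.2]
grip_width: 0.41
```

```bash
python3 - <<'E'
from plan import *
import h
show();lstate()
h.snap(13,("scene",))
h.crop("scene",13,210,130,290,230,"pics/s13.png",6)
E
```

```text
32.65 [527.8  39.9 139.2] [-0.022 -0.005 -1.   ] [ 0.204 -0.979  0.   ] F [-0.9 -0.7 -2.2] T [-0.    0.01 -0.01] g 35.0 q [-0.01  0.27 -0.15  1.74  0.04  1.16 -1.54]
depth 90.2 n(+x up) 0.2 y 1.0 lean 34.9 Faxial 1.2 Fn 2.1
```

View pics/s13.png

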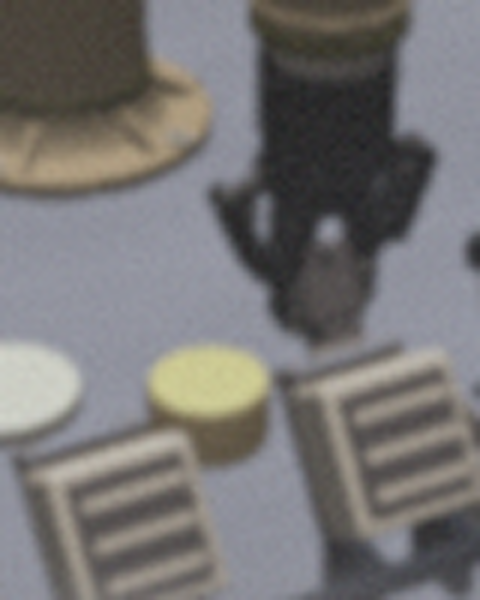

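Call:
step_arm([
  [[0.004,0,0.006,0,0,0,20],[0.004,0,0.006,0,0,0,20],[0.004,0,0.005,0,0,0,20],[0,0,0,0,0,0,20],[0,0,0,0,0,0,20],[0,0,0,0,0,0,30],[0,0,0,0,0,0,42],[0,0,0,0,0,0,52],[0,0,0,0,0,0,52],[0,0,0,0,0,0,52]],
])

```text
time_s: 33.95
tool_pos: [529.2, 40.2, 137.2]
orientation: [0.001, 0.995, 0.103, -0.011]
ft_force: [0.6, 0.1, 0.7]
grip_width: 0.606
```

```bash
python3 - <<'E'
from plan import *
import h
show();lstate()
h.snap(14,("scene",))
h.crop("scene",14,210,130,290,230,"pics/s14.png",6)
p,r=cur()
plan([(p+[0,0,40],r,3,52),(p+[0,0,130],r,3,52)])
E
```

```text
33.95 [529.2  40.2 137.2] [-0.021 -0.005 -1.   ] [ 0.204 -0.979  0.   ] F [0.6 0.1 0.7] T [ 0.03 -0.02 -0.  ] g 51.8 q [-0.01  0.27 -0.15  1.74  0.04  1.16 -1.54]
depth 92.7 n(+x up) 0.1 y 1.0 lean 34.9 Faxial -0.3 Fn -0.9
[[[-0.002,0.0,-0.111,0.0,0.0,0.0,52],[-0.003,0.0,-0.111,0.0,0.0,0.0,52],[-0.002,0.0,-0.111,0.0,0.0,0.0,52],[-0.006,0.0,-0.25,0.0,0.0,0.0,52],[-0.006,0.0,-0.25,0.0,0.0,0.0,52],[-0.005,0.0,-0.25,0.0,0.0,0.0,52],[0,0,0,0,0,0,52],[0,0,0,0,0,0,52],[0,0,0,0,0,0,52],[0,0,0,0,0,0,52]]]
```

View pics/s14.png

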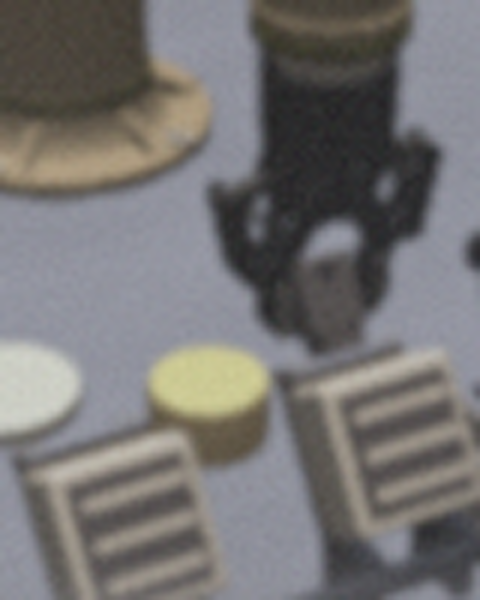

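Call:
step_arm([
  [[-0.002,0,-0.111,0,0,0,52],[-0.002,0,-0.111,0,0,0,52],[-0.002,0,-0.111,0,0,0,52],[-0.006,0,-0.25,0,0,0,52],[-0.006,0,-0.25,0,0,0,52],[-0.006,0,-0.25,0,0,0,52],[-0.15,-0.25,0,0,0,0,0],[-0.1,-0.25,0,0,0,0,0],[-0.05,-0.2,0,0,0,0,0],[0,0,0,0,0,0,0]],
])

```text
time_s: 35.25
tool_pos: [476.2, 117.2, 269.1]
orientation: [0.001, 0.994, 0.104, -0.01]
ft_force: [0.0, -0.0, 0.1]
grip_width: 0.002
```

```bash
python3 - <<'E'
from meas import *
show()
snap(15)
crop("top",15,180,150,275,215,"pics/t15.png",8);crop("scene",15,210,130,300,230,"pics/s15.png",6)
T0=tilt(0.0)
c,s=np.cos(PR[2]),np.sin(PR[2])
for n in("top","scene"):
    X,Y,Z,p=blade(15,1,n)
    m=(abs(Y-80)<14)&(X>-80)&(X<5)&(Z>125)&(Z<190); 
    print(n,m.sum(),[(int(z),X[m&(abs(Z-z)<3)].max().round(1)) for z in range(135,182,6) if (m&(abs(Z-z)<3)).any()],"zmax",Z[m].max() if m.any() else 0)
plan([(pw(-55,179,240),T0,3,0),(pw(-50,179,146),T0,4,0)])
E
```

```text
35.25 [476.2 117.2 269.1] [-0.02  -0.004 -1.   ] [ 0.208 -0.978 -0.   ] F [ 0.  -0.   0.1] T [-0.02 -0.09 -0.  ] g 0.2 q [-0.1   0.1  -0.22  1.64  0.02  1.42 -1.69]
top 146 [(141, np.float64(4.3)), (147, np.float64(4.4)), (153, np.float64(1.1)), (159, np.float64(-2.0)), (165, np.float64(-7.7)), (171, np.float64(-11.3)), (177, np.float64(-14.3))] zmax 183.96134117540626
scene 142 [(135, np.float64(3.6)), (141, np.float64(4.8)), (147, np.float64(4.0)), (153, np.float64(5.0)), (159, np.float64(1.1)), (165, np.float64(-2.3)), (171, np.float64(-6.9)), (177, np.float64(-7.8))] zmax 182.58687483933616
[[[0.0,-0.028,0.079,0.0,0.005,0.0,0],[-0.001,-0.028,0.079,0.0,0.004,0.0,0],[-0.002,-0.028,0.08,0.001,0.005,0.0,0],[0.01,0.0,0.196,0.0,0.0,0.0,0],[0.01,0.0,0.196,0.0,0.0,0.0,0],[0.01,0.0,0.195,0.0,0.0,0.0,0],[0.011,0.0,0.196,0.0,0.0,0.0,0],[0,0,0,0,0,0,0],[0,0,0,0,0,0,0],[0,0,0,0,0,0,0]]]
```

View pics/t15.png

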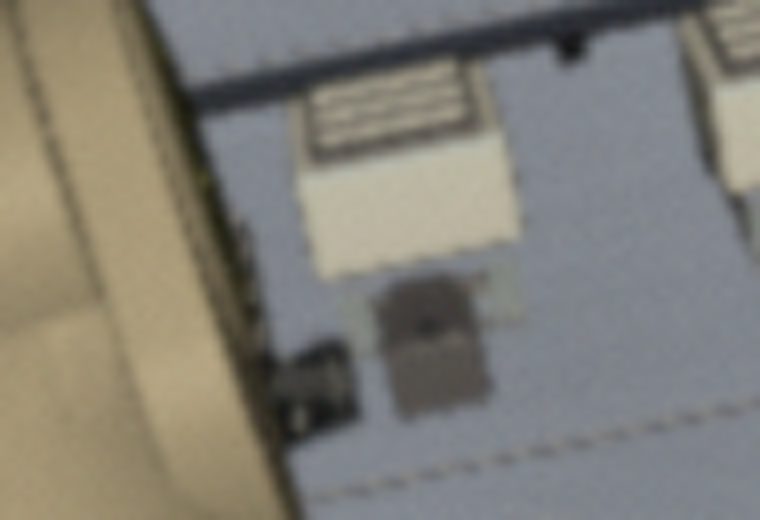

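View pics/s15.png

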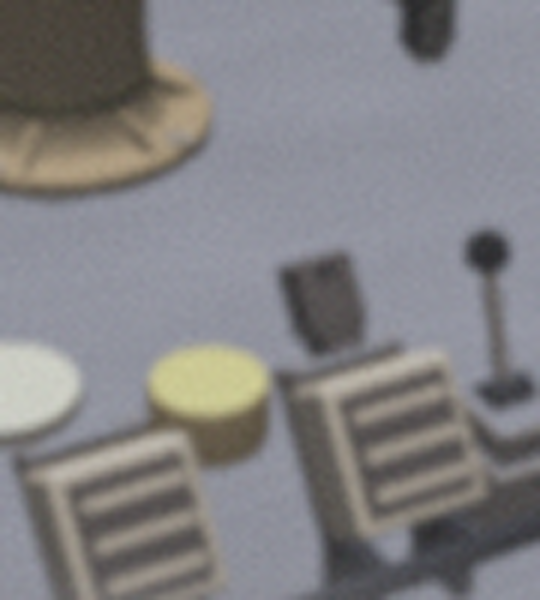

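Call:
step_arm([
  [[0,-0.028,0.079,0,0.005,0,0],[-0.001,-0.028,0.079,0,0.004,0,0],[-0.002,-0.028,0.08,0,0.005,0,0],[0.01,0,0.196,0,0,0,0],[0.01,0,0.196,0,0,0,0],[0.01,0,0.195,0,0,0,0],[0.01,0,0.196,0,0,0,0],[0,0,0,0,0,0,0],[0,0,0,0,0,0,0],[0,0,0,0,0,0,0]],
])

```text
time_s: 36.6
tool_pos: [479.3, 126.0, 146.5]
orientation: [0.0, 0.995, 0.103, 0.001]
ft_force: [-0.7, -0.0, -0.5]
grip_width: -0.0
```

```bash
python3 - <<'E'
from meas import *
show(); print(pw(-50,179,146))
snap(16,("scene",))
crop("scene",16,230,130,310,230,"pics/s16.png",6)
T0=tilt(0.0)
plan([(pw(20,179,146),T0,10,0),(pw(54,179,146),T0,8,0)])
E
```

```text
36.6 [479.3 126.  146.5] [ 0.002  0.    -1.   ] [ 0.204 -0.979  0.   ] F [-0.7 -0.  -0.5] T [ 0.01 -0.    0.01] g -0.0 q [-0.12  0.18 -0.23  1.83  0.04  1.14 -1.73]
[479.20842915 125.37355823 146.        ]
[[[0.058,0.001,0.0,0.0,0.0,0.0,0],[0.058,0.001,0.0,0.0,0.0,0.0,0],[0.058,0.0,0.0,0.0,0.0,0.0,0],[0.058,0.001,0.001,0.0,0.0,0.0,0],[0.058,0.0,0.0,0.0,0.0,0.0,0],[0.058,0.001,0.001,0.0,0.0,0.0,0],[0.059,0.0,0.0,0.0,0.0,0.0,0],[0.058,0.001,0.001,0.0,0.0,0.0,0],[0.059,0.0,0.0,0.0,-0.001,0.0,0],[0.058,0.001,0.001,0.0,0.0,0.0,0]]]
[[[0.035,0.0,0.0,0.0,0.0,0.0,0],[0.035,0.0,0.0,0.0,0.0,0.0,0],[0.036,0.0,0.0,0.0,0.0,0.0,0],[0.035,0.0,0.0,0.0,0.0,0.0,0],[0.036,0.0,0.0,0.0,0.0,0.0,0],[0.035,0.0,0.0,0.0,0.0,0.0,0],[0.036,0.0,0.0,0.0,0.0,0.0,0],[0.035,0.0,0.0,0.0,0.0,0.0,0],[0,0,0,0,0,0,0],[0,0,0,0,0,0,0]]]
```

View pics/s16.png

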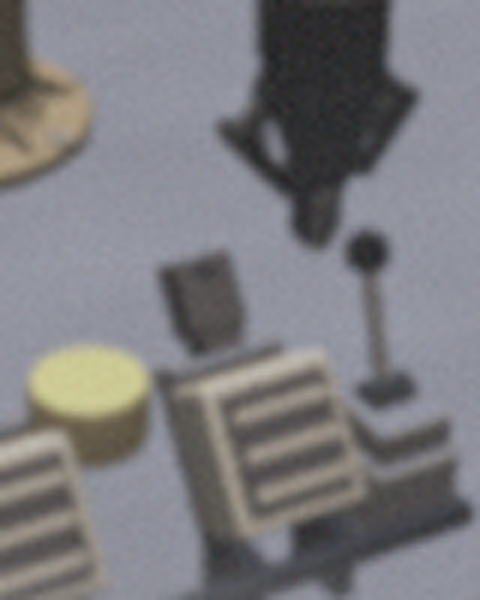

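Call:
step_arm([
  [[0.058,-0.012,0,0,0,0,0],[0.058,-0.012,0,0,0,0,0],[0.058,0,0,0,0,0,0],[0.058,0,0,0,0,0,0],[0.058,0,0,0,0,0,0],[0.058,0,0,0,0,0,0],[0.058,0,0,0,0,0,0],[0.058,0,0,0,0,0,0],[0.058,0,0,0,0,0,0],[0.058,0,0,0,0,0,0]],
])

```text
time_s: 37.9
tool_pos: [546.7, 142.9, 145.3]
orientation: [0.0, 0.995, 0.103, -0.0]
ft_force: [-0.5, 0.2, 0.4]
grip_width: -0.005
```

```bash
python3 - <<'E'
from meas import *
show()
snap(17,("scene",))
crop("scene",17,230,130,310,230,"pics/s17.png",6)
T0=tilt(0.0)
plan([(pw(52,181,146),T0,8,0)])
E
```

```text
37.9 [546.7 142.9 145.3] [-0. -0. -1.] [ 0.204 -0.979  0.   ] F [-0.5  0.2  0.4] T [-0.07  0.16 -0.  ] g -0.4 q [-0.14  0.32 -0.22  1.65  0.07  1.17 -1.74]
[[[0.033,0.001,-0.001,0.0,0.0,0.0,0],[0.033,0.002,-0.001,0.0,0.0,0.0,0],[0.033,0.001,-0.001,0.0,0.0,0.0,0],[0.033,0.002,-0.001,0.0,0.0,0.0,0],[0.033,0.001,0.0,0.0,0.0,0.0,0],[0.033,0.002,-0.001,0.0,0.0,0.0,0],[0.033,0.001,0.0,0.0,0.0,0.0,0],[0.033,0.002,-0.001,0.0,0.0,0.0,0],[0,0,0,0,0,0,0],[0,0,0,0,0,0,0]]]
```

View pics/s17.png

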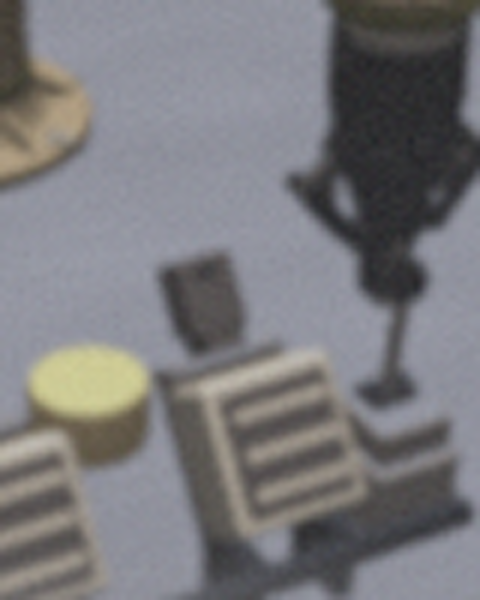

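Call:
step_arm([
  [[0.033,0,0,0,0,0,0],[0.033,0,0,0,0,0,0],[0.033,0,0,0,0,0,0],[0.033,0,0,0,0,0,0],[0.033,0,0,0,0,0,0],[0.033,0,0,0,0,0,0],[0.025,0,0,0,0,0,0],[0,0,0,0,0,0,0],[0,0,0,0,0,0,0],[0,0,0,0,0,0,0]],
])

```text
time_s: 39.2
tool_pos: [572.5, 148.3, 145.5]
orientation: [0.0, 0.995, 0.103, 0.0]
ft_force: [0.2, -0.4, 0.1]
grip_width: -0.001
```

```bash
python3 - <<'E'
from meas import *
show()
snap(18,("scene",))
crop("scene",18,230,130,310,230,"pics/s18.png",6)
p,r=cur(); c,s=np.cos(PR[2]),np.sin(PR[2]); e=p-[PR[0],PR[1],0]
print("press", c*e[0]+s*e[1], -s*e[0]+c*e[1], e[2])
X,Y,Z,im=blade(18,1,"scene")
m=(abs(Y-178)<22)&(X>30)&(X<110)&(Z>115)&(Z<185)
print(m.sum(), X[m].max(), [(z,np.median(X[m&(abs(Z-z)<5)]).round(1)) for z in (120,130,140,150,160,170,180) if (m&(abs(Z-z)<5)).any()])
E
```

```text
39.2 [572.5 148.3 145.5] [ 0. -0. -1.] [ 0.204 -0.979  0.   ] F [ 0.2 -0.4  0.1] T [0.05 0.02 0.02] g -0.1 q [-0.14  0.38 -0.21  1.58  0.08  1.19 -1.74]
press 45.94910180015183 182.44475727765152 145.4685819963228
127 87.41040400198588 [(120, np.float64(52.4)), (130, np.float64(57.1)), (140, np.float64(59.7)), (150, np.float64(53.2)), (160, np.float64(72.7)), (170, np.float64(69.4)), (180, np.float64(57.4))]
```

View pics/s18.png

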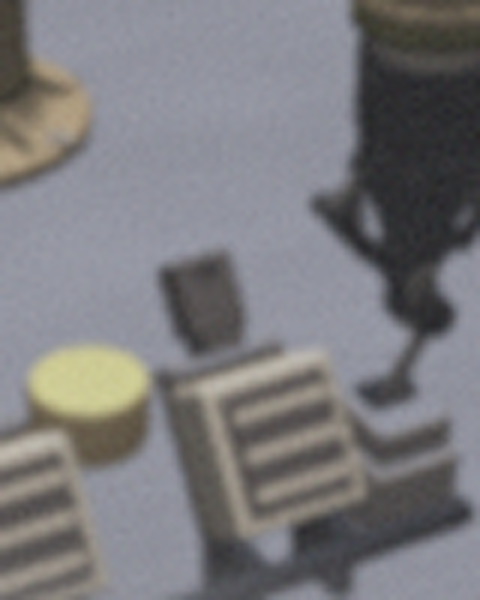

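Call:
step_arm([
  [[0.01,0,0,0,0,0,0],[0.01,0,0,0,0,0,0],[0.01,0,0,0,0,0,0],[0.01,0,0,0,0,0,0],[0.01,0,0,0,0,0,0],[0,0,0,0,0,0,0],[0,0,0,0,0,0,0],[0,0,0,0,0,0,0],[0,0,0,0,0,0,0],[0,0,0,0,0,0,0]],
])

```text
time_s: 40.5
tool_pos: [577.1, 149.2, 144.9]
orientation: [0.0, 0.995, 0.103, -0.001]
ft_force: [-6.3, -1.2, 1.8]
grip_width: -0.001
```

```bash
python3 - <<'E'
from meas import *
show()
E
```

```text
40.5 [577.1 149.2 144.9] [-0.003 -0.001 -1.   ] [ 0.204 -0.979  0.001] F [-6.3 -1.2  1.8] T [-0.29  1.36 -0.07] g -0.1 q [-0.15  0.39 -0.21  1.57  0.08  1.2  -1.74]
```

Call:
step_arm([
  [[0.004,0,0,0,0,0,0],[0,0,0,0,0,0,0],[-0.1,0,0,0,0,0,0],[-0.3,0,0,0,0,0,0],[-0.4,0,0,0,0,0,0],[-0.2,0,-0.3,0,0,0,0],[0,0,-0.4,0,0,0,0],[0,-0.4,-0.3,0,0,0,0],[0,-0.4,0,0,0,0,0],[0,-0.4,0,0,0,0,0]],
])

```text
time_s: 41.75
tool_pos: [431.8, 267.6, 266.5]
orientation: [-0.0, 0.995, 0.102, 0.002]
ft_force: [0.6, -0.1, 0.4]
grip_width: -0.001
```

```bash
python3 - <<'E'
from meas import *
show()
snap(19)
crop("top",19,170,130,360,240,"pics/t19.png",4.2);crop("scene",19,180,130,310,250,"pics/s19.png",5)
for n in("top","scene"):
    X,Y,Z,im=blade(19,1,n)
    for y0,xr in((179,(30,110)),(-177,(-40,30))):
        m=(abs(Y-y0)<22)&(X>xr[0])&(X<xr[1])&(Z>148)&(Z<195)
        if m.any(): print(n,y0,m.sum(),np.median(X[m]),X[m].min(),X[m].max(),Z[m].max())
    m=(abs(Y-80)<14)&(X>-80)&(X<5)&(Z>125)&(Z<200); print("handle zmax",Z[m].max())
    a=[(int(z),X[m&(abs(Z-z)<3)].max().round(1)) for z in range(153,182,6)]; print(a)
E
```

```text
41.75 [431.8 267.6 266.5] [ 0.003  0.001 -1.   ] [ 0.203 -0.979 -0.   ] F [ 0.6 -0.1  0.4] T [ 0.03 -0.07 -0.01] g -0.1 q [-0.29  0.13 -0.36  1.62  0.05  1.4  -2.02]
top 179 63 69.78247037733698 59.76640788162558 85.92967781249045 178.71508479621914
top -177 61 -11.38493808004576 -22.636082462583843 1.9092564756412713 180.8839723550498
handle zmax 184.7673359106406
[(153, np.float64(0.3)), (159, np.float64(-3.4)), (165, np.float64(-7.2)), (171, np.float64(-10.4)), (177, np.float64(-15.9))]
scene 179 47 80.58487058586695 68.7107306895948 89.06628064898354 175.88121916802243
scene -177 63 0.2722403438861676 -14.17055279210727 5.714336007026773 178.9757937958772
handle zmax 181.88368395879235
[(153, np.float64(4.6)), (159, np.float64(1.0)), (165, np.float64(-2.4)), (171, np.float64(-5.2)), (177, np.float64(-11.6))]
```

View pics/t19.png

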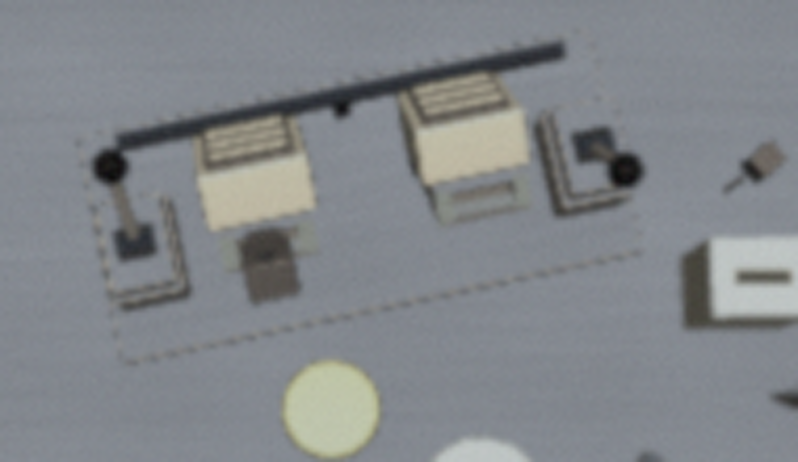

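View pics/s19.png

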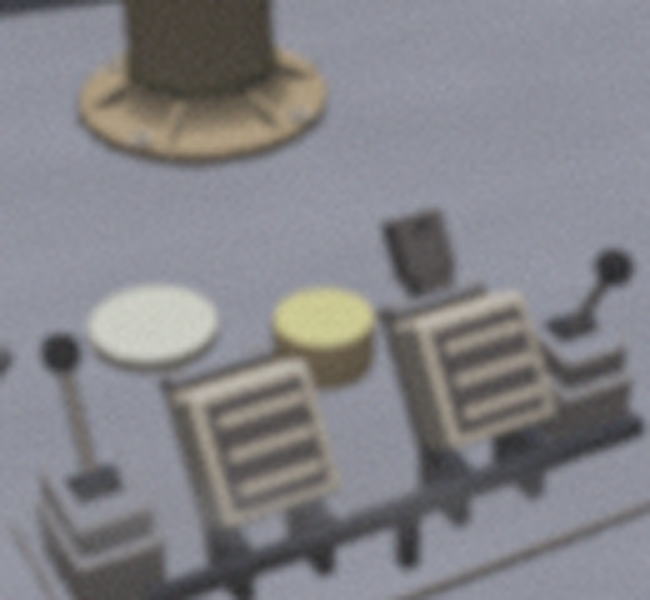

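```bash
python3 -c "
from station import env; print(env.close_job())"
```

```text
the job is handed in; nothing more can be done
None
```

The blade is fully home in the left gap, released, and the left clamp lever is pushed over to its end stop. I handed the job in at about 42 s of the 62 s allowed; no verdict is reported back.

- **Right gap (blocked):** I tried it first and the blade stopped at about 32 mm down. The push peaked at about 40 N, which is under the 80 N limit but more than the 10 N you called plenty. I backed out straight away.
- **Left gap, first approach:** With the tool leaning along the gap, the arm ran into a joint limit. The blade tip then touched the top of the left box at about 8 N. I rested the blade in the mouth of the right gap, took a new grip with the tool near vertical, and went back to the left.
- **Left gap (free):** The blade slid in with no measurable resistance and settled on the lips when I let go.
- **Lever:** I pushed the left lever with closed fingers until it met its stop, at about 6 N, then moved the arm clear.

**Last checks:**
- **Blade:** The cameras put the top of the handle at 182–185 mm, against 185 mm expected when fully home.
- **Levers:** The left ball is about 75 mm along the press, against 73 mm expected at the stop. The right lever has not moved.
- **Loose things:** The 77 mm cheese looked unmoved in the final pictures. I did not check the other cheese, mould or jar at the end, though the arm passed nowhere near touching them.
- **Disagreement:** The two cameras differ by 5–10 mm in the away-from-robot direction, so I used both together.

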